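Pack the clamp kit into its tray and spacer stand

TASK

Pack away the clamp kit. First give the plywood tray's black suction plunger two full strokes, each time down to its stop and letting it spring all the way back, then lay every flat part that is out on the bench (oak cauls, plastic spreader, steel L bracket) flat on the tray floor inside the pocket made to its shape and size, and only when they are all in thread the metal spacer rings fully home on the stand's post, largest at the bottom, smallest on top. Some parts or rings may be missing today; leave all the other things on the bench where they are.

Things in the scene. Friction and masses are not known exactly. Their poses are not given: they have to be found in the camera images.
- tray: plywood kit tray fixed on the grey mat (mat top at z = 0.003): plate 200 (x) x 300 (y) x 5 mm, origin at the centre of its underside; suction plunger near its -x, -y corner. Four pockets of dark ribs, 6 mm thick, 10 mm high, each 4 mm larger than its part on every side, side ribs open where fingers go in; a flat grey inlay in each shows its part's outline
- pocket_long: straight pocket for the long caul, 148 (x) x 34 (y) mm inside, origin at the centre of its floor (the tray's upper face); side ribs are open for 40 mm either side of the middle. The caul may lie either way round
- pocket_short: straight pocket for the short caul, 103 (x) x 34 (y) mm inside, origin at the centre of its floor; side ribs are open for 27 mm either side of the middle. The caul may lie either way round
- pocket_spreader: stepped pocket for the spreader, 123 mm along x inside, origin at the centre of its floor; the wide end (54 mm, for the blade) is at +x, the narrow end (26 mm, for the handle's end) at -x; no side ribs from x = -43 to +20 mm
- pocket_bracket: square pocket for the L bracket, 74 x 74 mm inside, origin at the centre of its floor; the corner of the L goes at -x, -y, its legs along the -y and -x sides; a 16 mm block at (+24, +24) mm stands where the L is open; corner ribs leave the outer sides of both legs open from -18 mm onwards
- plunger (a joint): travel of the suction plunger, 0 up to 0.012 m at its stop, spring returned, about 7 N at the stop
- plunger_top (a point): centre of the top of the plunger's black mushroom head, 32 mm diameter, 51 mm over the mat as it stands up, pressed straight down
- stand: fixed round spacer stand: steel base 64 mm across, 8 mm thick, with an upright post of 16 mm diameter whose coned tip is 63 mm above the stand's underside; origin at the centre of its underside
- stand_seat (a point): point on the post's axis at the upper face of the stand's base, where the lowest ring sits
- ring_large: loose aluminium ring, 54 mm outside, 23 mm bore, 14 mm high; origin at the centre of its underside, z its axis
- ring_medium: loose aluminium ring, 44 mm outside, 23 mm bore, 14 mm high; origin at the centre of its underside, z its axis
- ring_small: loose aluminium ring, 36 mm outside, 23 mm bore, 14 mm high; origin at the centre of its underside, z its axis
- caul_long: loose straight oak caul, 140 (x) x 26 (y) x 18 (z) mm, origin at the centre of its underside
- caul_short: loose straight oak caul, 95 (x) x 26 (y) x 18 (z) mm, origin at the centre of its underside
- spreader: loose green plastic spreader, 115 mm long; origin midway along it on its underside; the handle, 18 wide (y) and 12 high, runs from x = -57.5 to +12.5 mm, the flat blade, 46 wide and 5 high, from x = +12.5 to +57.5 mm
- spreader_tip (a point): middle of the spreader's blade edge, on the underside, at x = +57.5 mm
- bracket: loose flat steel L bracket, 8 mm thick, both legs 66 mm long and 20 mm wide; origin on its underside level, at the centre of the 66 mm square that the L spans; the corner of the L is at (-33, -33) mm, one leg along the -y side, one along the -x side
- bar_clamp: blue bar clamp lying at the back, 420 mm long, to be left alone
- dish: red ceramic dish, 80 mm across, 18 mm high, to be left alone
- weight: dark steel weight, 32 mm across and 45 mm high, standing among the flat parts, to be left alone
- glue: white glue jar, 60 mm across and 70 mm high, to be left alone
- tape_measure: black tape measure, 60 x 30 x 55 mm, to be left alone
Mind the look-alikes: they are no part of the job. What is shaped like the ring_medium but blue or yellow is not meant.

How it is judged:
On the way, in this order (a step that is already met when the one before it is completed fails the run):
1. the suction plunger is pressed down to its stop (value of joint plunger above 0.0105 m), for 0.1 s.
2. it has sprung back up (value of joint plunger below 0.002 m), for 0.1 s.
3. it is pressed down to its stop again (value of joint plunger above 0.0105 m), for 0.1 s.
4. after that, a first flat part lies home in its pocket (((z of caul_long in the frame of pocket_long between -0.003 and 0.003 m and angle between caul_long's own z axis and vertical below 0.06 rad and angle between the x axis of caul_long and the x axis of pocket_long, either way round below 0.13 rad and x of caul_long in the frame of pocket_long between -0.0075 and 0.0075 m and y of caul_long in the frame of pocket_long between -0.0075 and 0.0075 m) or (z of caul_short in the frame of pocket_short between -0.003 and 0.003 m and angle between caul_short's own z axis and vertical below 0.06 rad and angle between the x axis of caul_short and the x axis of pocket_short, either way round below 0.13 rad and x of caul_short in the frame of pocket_short between -0.0075 and 0.0075 m and y of caul_short in the frame of pocket_short between -0.0075 and 0.0075 m) or (z of spreader in the frame of pocket_spreader between -0.003 and 0.003 m and angle between spreader's own z axis and vertical below 0.06 rad and angle between the x axis of spreader and the x axis of pocket_spreader, either way round below 0.13 rad and x of spreader in the frame of pocket_spreader between -0.0075 and 0.0075 m and y of spreader in the frame of pocket_spreader between -0.0075 and 0.0075 m and x of spreader_tip in the frame of pocket_spreader above 0.045 m) or (z of bracket in the frame of pocket_bracket between -0.003 and 0.003 m and angle between bracket's own z axis and vertical below 0.06 rad and angle between the x axis of bracket and the x axis of pocket_bracket, either way round below 0.13 rad and x of bracket in the frame of pocket_bracket between -0.0075 and 0.0075 m and y of bracket in the frame of pocket_bracket between -0.0075 and 0.0075 m))), for 0.2 s.
5. all flat parts present lie home in their pockets (z of caul_long in the frame of pocket_long between -0.003 and 0.003 m and angle between each of caul_long, caul_short, spreader, bracket's own z axis and vertical below 0.06 rad and angle between the x axis of caul_long and the x axis of pocket_long, either way round below 0.13 rad and x of caul_long in the frame of pocket_long between -0.0075 and 0.0075 m and y of caul_long in the frame of pocket_long between -0.0075 and 0.0075 m and z of caul_short in the frame of pocket_short between -0.003 and 0.003 m and angle between the x axis of caul_short and the x axis of pocket_short, either way round below 0.13 rad and x of caul_short in the frame of pocket_short between -0.0075 and 0.0075 m and y of caul_short in the frame of pocket_short between -0.0075 and 0.0075 m and z of spreader in the frame of pocket_spreader between -0.003 and 0.003 m and angle between the x axis of spreader and the x axis of pocket_spreader, either way round below 0.13 rad and x of spreader in the frame of pocket_spreader between -0.0075 and 0.0075 m and y of spreader in the frame of pocket_spreader between -0.0075 and 0.0075 m and x of spreader_tip in the frame of pocket_spreader above 0.045 m and z of bracket in the frame of pocket_bracket between -0.003 and 0.003 m and angle between the x axis of bracket and the x axis of pocket_bracket, either way round below 0.13 rad and x of bracket in the frame of pocket_bracket between -0.0075 and 0.0075 m and y of bracket in the frame of pocket_bracket between -0.0075 and 0.0075 m), for 0.2 s.
6. then the large ring is home on the post (horizontal distance between ring_large and stand_seat below 0.0065 m and z of ring_large in the frame of stand_seat between -0.003 and 0.003 m and angle between ring_large's own z axis and vertical below 0.1 rad), for 0.2 s.
7. then the medium ring is home on the post (horizontal distance between ring_medium and stand_seat below 0.0065 m and z of ring_medium in the frame of stand_seat between -0.003 and 0.017 m and angle between ring_medium's own z axis and vertical below 0.1 rad), for 0.2 s.
8. then the small ring is home on the post (horizontal distance between ring_small and stand_seat below 0.0065 m and z of ring_small in the frame of stand_seat between -0.003 and 0.031 m and angle between ring_small's own z axis and vertical below 0.1 rad), for 0.2 s.
At the end, for the whole second after the job is handed in: each flat part lies on its pocket floor (3 mm, tilt 0.06 rad), within 7.5 mm of centre per axis and 0.13 rad of its direction, spreader blade at the wide end; rings level on the post, 6.5 mm from its axis, fully down, large, medium, small upward; plunger up; all at rest (all of step 5 and all of step 6 and all of step 7 and all of step 8 and linear speed of each of caul_long, caul_short, spreader, bracket, ring_large, ring_medium, ring_small below 0.02 m/s and value of joint plunger below 0.003 m and z of each of ring_medium, ring_small in the frame of ring_large above 0.01 m and z of ring_small in the frame of ring_medium above 0.01 m); the robot touches nothing.
It fails at once if the bar clamp is shifted more than 40 mm (distance of bar_clamp from where it was at the start of the episode above 0.04 m).
It fails at once if the dish is shifted more than 40 mm (distance of dish from where it was at the start of the episode above 0.04 m).
It fails at once if the weight is shifted more than 40 mm (distance of weight from where it was at the start of the episode above 0.04 m).
It fails at once if the glue is shifted more than 40 mm (distance of glue from where it was at the start of the episode above 0.04 m).
It fails at once if the tape measure is shifted more than 40 mm (distance of tape_measure from where it was at the start of the episode above 0.04 m).
Of caul_long, caul_short, spreader, bracket only 3 to 4 are there at a start; the rules pass over those that are not, and their reading is None.
Of ring_large, ring_medium, ring_small only 2 to 3 are there at a start; the rules pass over those that are not, and their reading is None.
At some moment in a run one of caul_long, caul_short, spreader, bracket may be knocked a few centimetres aside while the robot is not near it.
Once in a run the grip may slacken for a moment while it holds something.
It also fails if it takes over 210 s, if anything falls off the work surface, if the arm or the gripper's body presses on something with over 40 N, if the wrist force passes 120 N, or if a joint passes its speed limit or range.

ROBOT

A 6-joint arm with a two-finger parallel gripper is mounted at the origin on the work surface. World frame = base frame: x ahead of the robot, y to its left, z up, the work surface at z = 0. Lengths are in m, angles in rad, forces in N, time in s.
With the tool pointing down it reaches from about 0.35 to 0.725 m from the base axis. Payload 6 kg.
Tool frame: the origin (TCP) lies on the mounting face of the last link; the fingertips stand r.tips_ahead ahead of it and the grasp point (between the pads) lies 155 mm ahead of it (r.tips_ahead is the distance from the TCP to the fingertips, in m); z points along the fingers, y is the line along which they close (so a half turn about z gives the same grasp; the last joint's range is limited). The gripper opens to 85 mm and grips with 20 to 120 N. Pads are 22 mm wide; open, the fingers measure 114 mm over their backs; the gripper's body (76 mm by 85 mm) begins 54 mm behind the grasp point. The pads swing forward as they close: fully open they stand 13 mm farther back than shut.
Start: joints at [-0.801, 0.04, 0.085, 0, -1.615, -0.334], TCP at [0.253, -0.544, 0.405] pointing down, gripper open.
Joint ranges: [-2.56, 2.56], [-1.29, 2.01], [-1.08, 1.49], [-3.29, 1.98], [-2.81, -0.18], [-2.99, 2.99]. Speed limits (rad/s): [2.57, 2.57, 3.01, 3.14, 3.14, 3.14].

INTERFACE

Orientations are given as a unit quaternion [x, y, z, w].
In Python, from rig import telemetry, optics, order, r gives the robot as it stands. The module is installed in compiled form; this text tells all that it offers.
- The arm moves only by the tool servo_tool, never from a script. Its argument "steps" is a list of rows, each an object with "delta_pos": the shift along the tool's x, y, z in mm, a list of three; "spin": the turn about the tool's z in rad. In form: [{"delta_pos": [x, y, z], "spin": spin}, ...]. A call has 1 to 8 rows; each row shifts and turns the commanded pose from where the row before left it, along the tool's axes as they then stand; what a row does not reach is not made up. A row lasts 1/8 s, in which the tool goes at most 62.5 mm and 10.7 degrees, less where a joint would pass 70% of its speed; a pose out of reach is approached as far as the arm can. A call with a gripper value outside its range is refused whole. "fingers" is the finger opening in mm, from 0 to 85.4, set as the call begins (left out, the last holds). The fingers move at their own pace and stop on an object; "force" is the grip in N (left out, the last holds). Time passes only in rows, so rows that do not move let the fingers close. It gives the time, the measured TCP pose, the force, the opening and the grip force at its end, in the units of the state.
- telemetry.get_obs(): the state, without advancing time (a new reading comes with each control period).
- optics.camera(name): name is "scene" or "top"; returns a dict with "frame" (384x512x3 uint8, red, green, blue), "mtx" (3x3 intrinsics, pixels), "xyz" and "orientation" of the camera in the world. Camera axes: x right, y down, z forward; pixel columns grow to the right and rows downward; lengths in m; the calibration is good to about 2 mm. A picture is of the moment at which its call begins. There is no depth.
- order.finish_job(): hands the job in; it is judged then, once.
The state is a dict: "time_s": time; "q": joint angles; "dq": joint speeds; "tau": joint torques, N m; "eef_pos": TCP position; "ee_rot": TCP orientation; "ft_force": force on the tool from outside, world axes, zero at the start; "wrist_torque": the same for the moment, N m; "opening": finger opening in m; "gripper_force": force on a finger pad.
Only numpy, scipy, OpenCV 4.12 (cv2) and the standard library are available. Lean on these libraries where they do the work, as an engineer would, in place of code of your own. Each camera call takes 0.05 s, during which the arm holds its last target. There are 200 camera calls.

## Working session

There is one attempt and no reset: what is moved stays moved. The work goes in short steps, Python scripts to look and compute and a tool call to move; the robot and the scene stay as the last step left them, time stands still between calls to the robot, and variables do not carry over. Pictures are saved under pics/ and viewed, at most 14 in all, crops included, and the job is handed in when it is done.

Besides the shell and the picture viewer there is one more tool, called after "Request:" as name([rows], argument=value, ...), one row to a line, values as JSON. servo_tool: Moves the arm, as the interface text tells. Its arguments: {"type":"object","properties":{"steps":{"type":"array"},"fingers":{"type":"number"},"force":{"type":"number"}},"required":["steps"]}

```bash
mkdir -p pics; cat > h.py <<'E'
import numpy as np,cv2
from scipy.spatial.transform import Rotation as R
from rig import telemetry,optics,order,r
def shot(n,save=None):
    c=optics.camera(n)
    if save: cv2.imwrite('pics/'+save,cv2.cvtColor(c['frame'],cv2.COLOR_RGB2BGR))
    return c
def ray(c,uv,z):
    uv=np.atleast_2d(np.array(uv,float)); d=np.c_[uv,np.ones(len(uv))]@np.linalg.inv(c['mtx']).T@R.from_quat(c['orientation']).as_matrix().T
    o=np.array(c['xyz']); return o+d*((z-o[2])/d[:,2])[:,None]
def proj(c,p):
    p=(np.atleast_2d(p)-np.array(c['xyz']))@R.from_quat(c['orientation']).as_matrix()@np.array(c['mtx']).T
    return p[:,:2]/p[:,2:]
E
python3 - <<'E'
from h import *
for n in('top','scene'):
    c=shot(n,n+'0.png'); print(n,c['mtx'],c['xyz'],c['orientation'])
    cv2.imwrite(f'pics/{n}0b.png',cv2.resize(cv2.imread(f'pics/{n}0.png'),(800,600),interpolation=cv2.INTER_CUBIC))
s=telemetry.get_obs(); print(s,r.tips_ahead)
print(R.from_quat(s['ee_rot']).as_matrix())
E
```

```text
top [[471.61279283   0.         253.60094899]
 [  0.         471.61279283 190.91269285]
 [  0.           0.           1.        ]] [ 0.33648566 -0.01428432  1.5329582 ] [ 0.70679579 -0.70189898  0.06503707 -0.0595627 ]
scene [[362.49025837   0.         253.35100854]
 [  0.         362.49025837 184.94533666]
 [  0.           0.           1.        ]] [0.88766794 0.56148878 0.93035556] [ 0.23273116  0.91964582 -0.30723169 -0.07547496]
{'time_s': 0.1, 'q': array([-8.01281975e-01,  4.07794894e-02,  8.38912265e-02, -4.05180623e-04,
       -1.61549182e+00, -3.33655684e-01]), 'dq': array([ 0.00066609, -0.00101779,  0.0025636 ,  0.00090712,  0.00100116,
       -0.00125192]), 'tau': array([-4.02504229e-03, -3.69342077e+01,  3.48284161e+01,  6.95156828e+00,
       -4.43740879e-03,  1.41386704e-05]), 'eef_pos': array([ 0.25336961, -0.54386249,  0.40375267]), 'ee_rot': array([-2.16217008e-01,  9.76344989e-01,  7.80500862e-04, -2.42594938e-04]), 'ft_force': array([-0.38791464,  1.21292086,  0.51729395]), 'wrist_torque': array([ 0.03340269, -0.04870564,  0.02150279]), 'gripper_force': 0.0, 'opening': 0.08570999803110708} 0.1734
[[-9.06500293e-01 -4.22204406e-01 -8.11227827e-04]
 [-4.22205163e-01  9.06499193e-01  1.41916991e-03]
 [ 1.36197583e-04  1.62898251e-03 -9.99998664e-01]]
```

View pics/top0b.png

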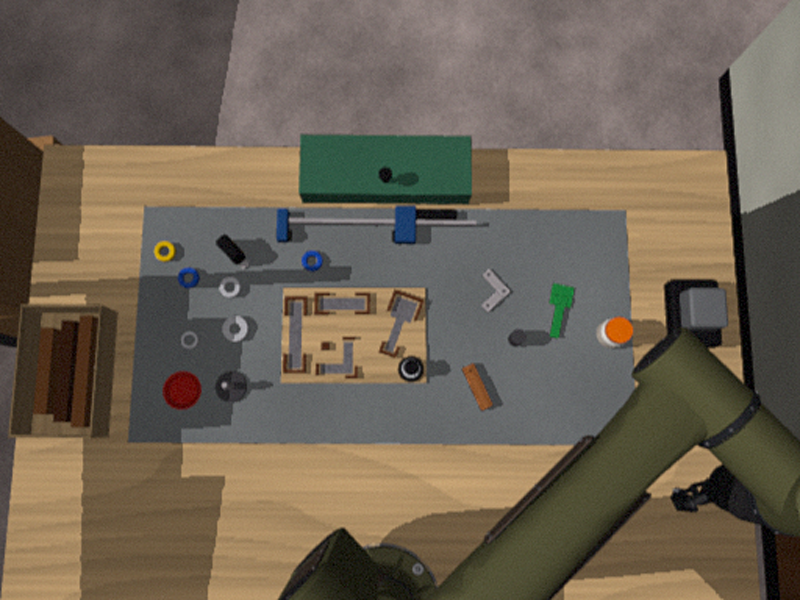

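View pics/scene0b.png

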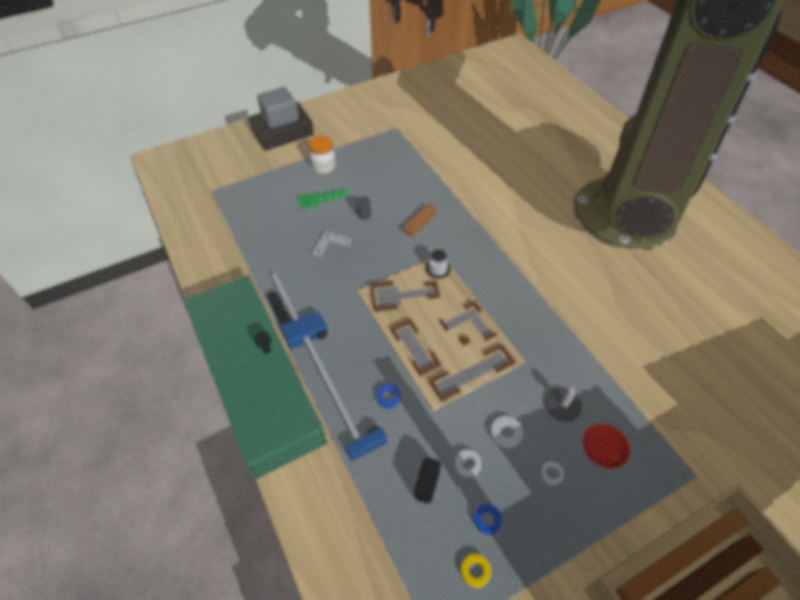

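```bash
cat > det.py <<'E'
from h import *
def comps(m,amin=15):
    n,l,s,ce=cv2.connectedComponentsWithStats(m.astype(np.uint8)); return [(s[i],ce[i],l==i) for i in range(1,n) if s[i][4]>=amin]
def masks(c):
    f=c['frame']; hsv=cv2.cvtColor(f,cv2.COLOR_RGB2HSV).astype(int); H,S,V=hsv[...,0],hsv[...,1],hsv[...,2]
    return dict(green=(H>45)&(H<75)&(S>150)&(V>60),orange=(H<14)&(S>110)&(V>90),light=(S<40)&(V>135),black=V<45)
def shape(c,m,z):
    p=np.argwhere(m)[:,::-1]; w=ray(c,p,z)[:,:2]; ct=w.mean(0); e,v=np.linalg.eigh(np.cov((w-ct).T)); a=v[:,1]
    d=(w-ct)@v; return ct,np.degrees(np.arctan2(a[1],a[0])),np.ptp(d,axis=0)[::-1]
if __name__=='__main__':
    c=shot('top')
    for k,m in masks(c).items():
        for s,ce,mm in comps(m):
            if 80<ce[0]<420 and 125<ce[1]<290:
                ct,a,d=shape(c,mm,.010); print(k,s[4],ce.round(1),ct.round(4),round(a,1),d.round(3))
E
python3 - <<'E'
from det import *
import subprocess;print(subprocess.run(['python3','det.py'],capture_output=True,text=True).stdout)
im=cv2.imread('pics/top0.png')
a=cv2.resize(im[175:255,170:290],(800,533),interpolation=cv2.INTER_CUBIC);cv2.imwrite('pics/c1.png',a)
b=cv2.resize(im[155:270,80:190],(574,600),interpolation=cv2.INTER_CUBIC);cv2.imwrite('pics/c2.png',b)
E
```

```text
green 283 [358.  195.3] [ 0.596 -0.368] 167.9 [0.112 0.044]
orange 141 [396.1 211.1] [ 0.5446 -0.4906] 99.2 [0.06  0.055]
orange 226 [305.1 247.1] [ 0.4259 -0.1919] -155.2 [0.095 0.027]
orange 187 [117.  249.3] [0.4148 0.4108] 75.9 [0.054 0.053]
light 124 [217.1 140.5] [0.7781 0.0978] 90.3 [0.22  0.007]
light 51 [285.2 141.7] [ 0.7759 -0.13  ] 90.4 [0.124 0.004]
light 157 [316.  185.5] [ 0.628  -0.2305] 176.6 [0.087 0.054]
light 55 [146.2 185.9] [0.622  0.3271] 92.1 [0.039 0.024]
light 78 [153.6 209.9] [0.5428 0.2994] 177.9 [0.049 0.025]
light 90 [386.1 214. ] [ 0.535  -0.4576] -162.2 [0.057 0.036]
black 442 [247.3 126.8] [ 0.8269 -0.0028] 90.0 [0.36  0.017]
black 150 [278.3 136.6] [ 0.7935 -0.107 ] 89.9 [0.087 0.018]
black 27 [184.7 149.5] [0.7464 0.2048] -176.4 [0.038 0.011]
black 171 [147.7 159.4] [0.7113 0.3264] -136.2 [0.069 0.028]
black 121 [263.4 235.5] [ 0.4622 -0.0578] 114.1 [0.048 0.047]
black 95 [142.9 247. ] [0.4226 0.3285] 176.7 [0.058 0.029]
black 35 [153.6 246.5] [0.4246 0.2944] 87.2 [0.027 0.016]
```

View pics/c1.png

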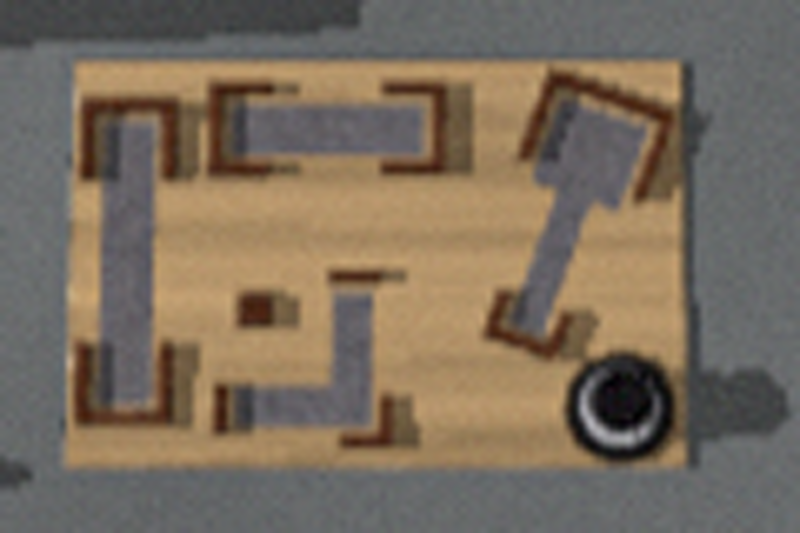

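View pics/c2.png

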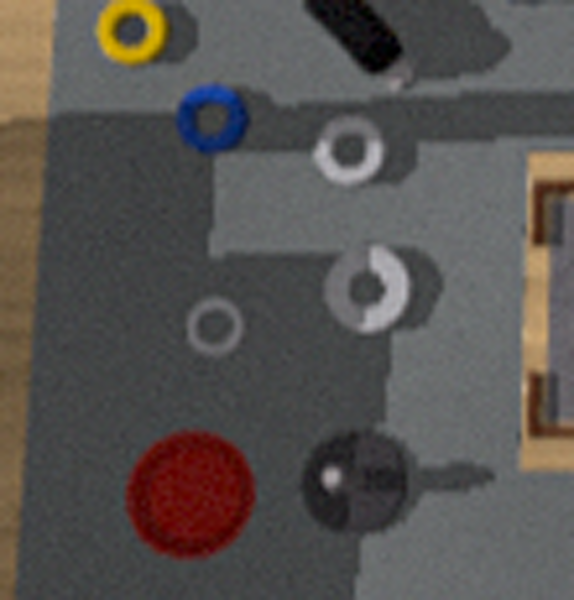

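```bash
cat > meas.py <<'E'
from det import *
def up(p,s,off): return (np.atleast_2d(p)+.5)/s-.5+np.array(off)
def rect(c,m,z):
    w=ray(c,np.argwhere(m)[:,::-1],z)[:,:2]*1000; (ct,sz,a)=cv2.minAreaRect(w.astype(np.float32)); return np.round(ct,1),np.round(sz,1),round(a,1)
if __name__=='__main__':
    c=shot('top'); f=cv2.resize(c['frame'],None,fx=6,fy=6,interpolation=cv2.INTER_CUBIC)
    hsv=cv2.cvtColor(f,cv2.COLOR_RGB2HSV).astype(int); H,S,V=[hsv[...,i] for i in range(3)]
    rib=(H<14)&(S>95)&(V<125)
    K=c['mtx'].copy(); K=np.array([[6,0,2.5],[0,6,2.5],[0,0,1]])@K; c6=dict(c,mtx=K)
    def box(m,x0,y0,x1,y1):
        q=np.zeros_like(m); o=lambda u,v:(int((u/6.667+170)*6),int((v/6.667+175)*6))
        a,b=o(x0,y0),o(x1,y1); q[a[1]:b[1],a[0]:b[0]]=m[a[1]:b[1],a[0]:b[0]]; return cv2.morphologyEx(q.astype(np.uint8),cv2.MORPH_OPEN,np.ones((5,5)))>0
    for n,b in dict(long=(60,80,195,440),short=(198,70,465,190),bracket=(205,255,420,455),spr=(470,60,690,370),blk=(230,285,275,335)).items():
        print(n,rect(c6,box(rib,*b),.014),box(rib,*b).sum())
    inl=(S<60)&(V>85)&(H>100)
    for n,b in dict(long=(95,100,160,415),short=(225,95,430,160),spr=(490,80,650,350)).items():
        m=box(inl,*b); print('inlay',n,rect(c6,m,.008),[np.round(x,4) for x in shape(c6,m,.008)])
    o=lambda u,v:((u+.5)/6.667-.5+170,(v+.5)/6.667-.5+175)
    print('plunger',ray(c,o(625,400),.054),'base',ray(c,o(620,408),.012))
    o2=lambda u,v:((u+.5)/5.217-.5+80,(v+.5)/5.217-.5+155)
    print('stand',ray(c,o2(357.5,482.5),.009)); 
    for n,u,v in(('M',348,151),('L',367,289),('S',215,326)): print(n,ray(c,o2(u,v),.013))
    # parts
    s=masks(c)
    for k,z,bx in(('green',.008,(330,170,380,220)),('orange',.012,(290,225,325,270)),('light',.008,(300,165,335,205))):
        m=np.zeros_like(s[k]); m[bx[1]:bx[3],bx[0]:bx[2]]=s[k][bx[1]:bx[3],bx[0]:bx[2]]; print(k,rect(c,m,z),shape(c,m,z))
    p=ray(c,np.argwhere(m)[:,::-1],.008)
    for n,pr in(('stand',[.42,.31,.003]),): print(proj(c,pr))
E
python3 meas.py
```

```text
long (array([531.3, 185.2]), array([159.9,  46.9]), 0.4) 4516
short (array([596.9,  89.4]), array([ 45.8, 115.9]), 1.1) 3353
bracket (array([484.4,  97. ]), array([86.5, 84.8]), 88.7) 2315
spr (array([553.3, -29. ]), array([ 67.6, 135.8]), 70.7) 4208
blk (array([507.5, 121.5]), array([15.7, 15.6]), 1.3) 758
inlay long (array([531. , 185.5]), array([133.8,  23. ]), 0.7) [array([0.5297, 0.1846]), np.float64(-179.5316), array([0.1337, 0.0231])]
inlay short (array([597. ,  86.7]), array([21.1, 84.3]), 0.4) [array([0.5969, 0.0866]), np.float64(90.3665), array([0.0843, 0.0212])]
inlay spr (array([553.4, -27. ]), array([ 43.1, 111.6]), 68.6) [array([ 0.5652, -0.0344]), np.float64(158.0326), array([0.1117, 0.0431])]
plunger [[ 0.46145616 -0.05628112  0.054     ]] base [[ 0.46112515 -0.05506708  0.012     ]]
stand [[0.42259522 0.31198996 0.009     ]]
M [[0.62936221 0.32649049 0.013     ]]
L [[0.54206631 0.31067003 0.013     ]]
S [[0.51824967 0.4036908  0.013     ]]
green (array([ 584.5, -365.8]), array([ 44.1, 111. ]), 78.7) (array([ 0.59644865, -0.36830775]), np.float64(168.0827177478346), array([0.11109377, 0.04418148]))
orange (array([ 425.3, -191.9]), array([95. , 26.4]), 24.4) (array([ 0.42516821, -0.19166741]), np.float64(-155.39827068635884), array([0.09502211, 0.02656043]))
light (array([ 628.5, -217.3]), array([63.2, 64.1]), 44.1) (array([ 0.62813424, -0.23105914]), np.float64(178.22801777576117), array([0.08736803, 0.05334507]))
[[149.09891755 248.00497728]]
```

```bash
cat > plan.py <<'E'
import sys
from h import *
def plan(x,y,z,phi,n=None):
    s=telemetry.get_obs(); M=R.from_quat(s['ee_rot']).as_matrix(); cur=np.arctan2(M[1,1],M[0,1]); p=np.array(s['eef_pos'])
    d=np.array([x,y,z])-p; dphi=(np.radians(phi)-cur+np.pi)%(2*np.pi)-np.pi
    print('t',round(s['time_s'],2),'pos',p.round(4),'phi',np.degrees(cur).round(2),'open',round(s['opening'],4),'F',s['ft_force'].round(1),'grip',round(s['gripper_force'],1),'q',s['q'].round(2),'tips',r.tips_ahead)
    n=n or max(1,int(np.ceil(max(np.linalg.norm(d)*1000/58,abs(dphi)/.18))))
    for k in range(n):
        a=cur+dphi*k/n; ex=np.array([np.sin(a),-np.cos(a)]);ey=np.array([np.cos(a),np.sin(a)])
        # tool z down, y=ey, x=y cross z
        v=d/n*1000; print('{"delta_pos":[%.1f,%.1f,%.1f],"spin":%.3f}'%(-v[:2]@ex if False else v[:2]@np.array([-ey[1],ey[0]])*1.0,v[:2]@ey,-v[2],-dphi/n))
if __name__=='__main__': a=[float(v) for v in sys.argv[1:]]; plan(*a[:4],n=int(a[4]) if len(a)>4 else None)
E
python3 plan.py .4615 -.0563 .249 90
```

```text
t 0.2 pos [ 0.2534 -0.5439  0.4041] phi 114.97 open 0.0854 F [-1.5  0.7  0.9] grip 0.0 q [-0.8   0.04  0.08 -0.   -1.62 -0.33] tips 0.1734
{"delta_pos":[-39.5,35.4,15.5],"spin":0.044}
{"delta_pos":[-37.9,37.1,15.5],"spin":0.044}
{"delta_pos":[-36.2,38.7,15.5],"spin":0.044}
{"delta_pos":[-34.5,40.3,15.5],"spin":0.044}
{"delta_pos":[-32.7,41.7,15.5],"spin":0.044}
{"delta_pos":[-30.9,43.1,15.5],"spin":0.044}
{"delta_pos":[-29.0,44.4,15.5],"spin":0.044}
{"delta_pos":[-27.0,45.6,15.5],"spin":0.044}
{"delta_pos":[-25.0,46.8,15.5],"spin":0.044}
{"delta_pos":[-22.9,47.8,15.5],"spin":0.044}
```

Request:
servo_tool([
  {"delta_pos": [-39.5,35.5,15.5],"spin": 0.044},
  {"delta_pos": [-38,37,15.5],"spin": 0.044},
  {"delta_pos": [-36,38.5,15.5],"spin": 0.044},
  {"delta_pos": [-34.5,40.5,15.5],"spin": 0.044},
  {"delta_pos": [-32.5,41.5,15.5],"spin": 0.044},
  {"delta_pos": [-31,43,15.5],"spin": 0.044},
  {"delta_pos": [-29,44.5,15.5],"spin": 0.044},
  {"delta_pos": [-27,45.5,15.5],"spin": 0.044},
], fingers=0, force=60)

```text
time_s: 1.2
eef_pos: [0.4206, -0.1527, 0.2803]
ee_rot: [-0.041, 0.999, 0.0, 0.0]
ft_force: [0.9, -0.8, -0.8]
opening: -0.0001
gripper_force: 0.0
```

```bash
python3 plan.py .4615 -.0563 .249 90
```

```text
t 1.2 pos [ 0.4206 -0.1527  0.2803] phi 94.73 open -0.0001 F [ 0.9 -0.8 -0.8] grip 0.0 q [ 0.11 -0.37 -0.5  -0.   -1.44 -1.59] tips 0.1734
{"delta_pos":[-24.3,46.4,15.7],"spin":0.041}
{"delta_pos":[-22.4,47.3,15.7],"spin":0.041}
```

Request:
servo_tool([
  {"delta_pos": [-24.5,46.5,15.5],"spin": 0.041},
  {"delta_pos": [-22.5,47,15.5],"spin": 0.041},
  {"delta_pos": [0,0,10],"spin": 0},
  {"delta_pos": [0,0,10],"spin": 0},
  {"delta_pos": [0,0,8],"spin": 0},
  {"delta_pos": [0,0,0],"spin": 0},
])

```text
time_s: 1.95
eef_pos: [0.4613, -0.0587, 0.2221]
ee_rot: [-0.0, 1.0, 0.0, 0.0]
ft_force: [-1.4, 3.4, 5.7]
opening: 0.0002
gripper_force: 2.6
```

```bash
python3 plan.py .4615 -.0563 .249 90; python3 - <<'E'
from h import *
c=shot('top','p1.png'); im=cv2.imread('pics/p1.png'); s=shot('scene','p1s.png')
print(proj(c,[.4615,-.0563,.054]),proj(s,[.4615,-.0563,.054]))
u,v=proj(s,[.4615,-.0563,.054])[0].astype(int)
a=cv2.resize(cv2.imread('pics/p1s.png')[v-60:v+60,u-80:u+80],(800,600),interpolation=cv2.INTER_CUBIC); cv2.imwrite('pics/p1c.png',a)
E
```

```text
t 1.95 pos [ 0.4613 -0.0587  0.2221] phi 90.04 open 0.0002 F [-1.4  3.4  5.7] grip 2.6 q [ 0.31 -0.28 -0.54 -0.   -1.31 -1.88] tips 0.1734
{"delta_pos":[-0.2,2.4,-26.9],"spin":0.001}
[[263.32636895 234.55804203]] [[280.40493001 162.56875908]]
```

View pics/p1c.png

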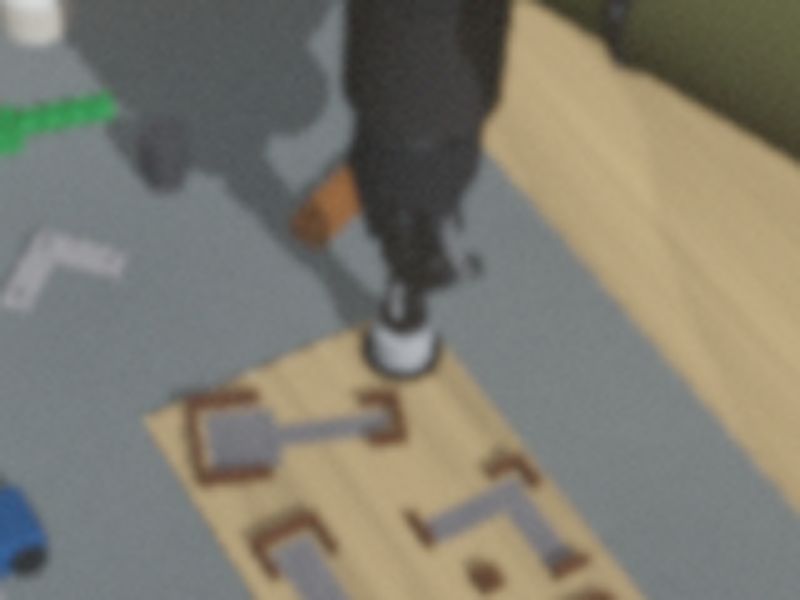

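The fingertips are centred on the plunger head (crop 405,310), which is about 5 mm down. I'll press on to the stop.

Request:
servo_tool([
  {"delta_pos": [0,0,7],"spin": 0},
  {"delta_pos": [0,0,3],"spin": 0},
  {"delta_pos": [0,0,0],"spin": 0},
  {"delta_pos": [0,0,0],"spin": 0},
])

```text
time_s: 2.55
eef_pos: [0.4618, -0.0588, 0.2181]
ee_rot: [-0.001, 1.0, -0.001, 0.002]
ft_force: [-18.0, 5.8, 34.7]
opening: 0.0002
gripper_force: 17.2
```

Request:
servo_tool([
  {"delta_pos": [0,0,1.5],"spin": 0},
  {"delta_pos": [0,0,0],"spin": 0},
  {"delta_pos": [0,0,0],"spin": 0},
])

```text
time_s: 2.92
eef_pos: [0.4619, -0.0588, 0.218]
ee_rot: [-0.001, 1.0, -0.001, 0.002]
ft_force: [-23.3, 7.4, 42.1]
opening: -0.0
gripper_force: 21.2
```

```bash
python3 - <<'E'
from h import *
s=shot('scene','p2s.png')
a=np.hstack([cv2.resize(cv2.imread(f'pics/{n}.png')[145:185,260:300],(400,400),interpolation=cv2.INTER_CUBIC) for n in('scene0','p2s')]); cv2.imwrite('pics/p2c.png',a)
print(proj(s,[[.4615,-.0563,.054],[.4615,-.0563,.042]]))
E
```

```text
[[280.40493001 162.56875908]
 [280.19642221 165.00879872]]
```

View pics/p2c.png

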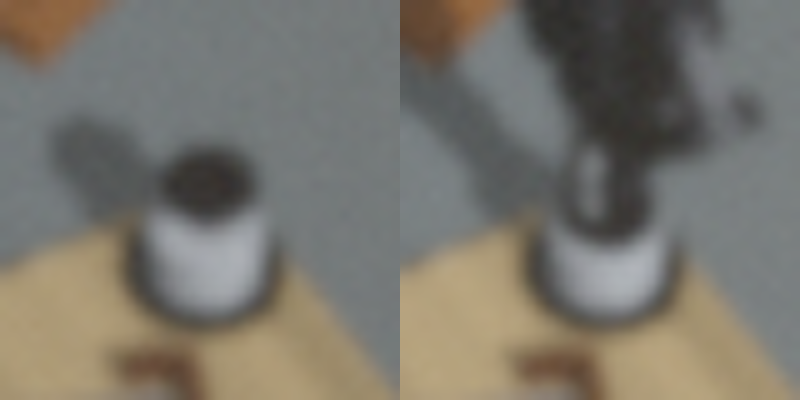

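The head went down by about 2.1 px (left 222, right 243), roughly 11 mm. The position stays rigid while the force rises, so the plunger is at its stop. Next I'll let it return and give the second stroke.

Request:
servo_tool([
  {"delta_pos": [0,0,-15],"spin": 0},
  {"delta_pos": [0,0,-15],"spin": 0},
  {"delta_pos": [0,0,0],"spin": 0},
  {"delta_pos": [0,0,0],"spin": 0},
  {"delta_pos": [0,0,10],"spin": 0},
  {"delta_pos": [0,0,10],"spin": 0},
  {"delta_pos": [0,0,9],"spin": 0},
  {"delta_pos": [0,0,0],"spin": 0},
])

```text
time_s: 3.98
eef_pos: [0.4624, -0.0583, 0.218]
ee_rot: [-0.002, 1.0, -0.001, 0.002]
ft_force: [-19.6, 4.4, 41.5]
opening: 0.0002
gripper_force: 20.7
```

Request:
servo_tool([
  {"delta_pos": [0,0,2],"spin": 0},
  {"delta_pos": [0,0,0],"spin": 0},
  {"delta_pos": [0,0,0],"spin": 0},
])

```text
time_s: 4.35
eef_pos: [0.4624, -0.0583, 0.2178]
ee_rot: [-0.002, 1.0, -0.002, 0.003]
ft_force: [-25.6, 6.2, 52.5]
opening: 0.0002
gripper_force: 25.9
```

Request:
servo_tool([
  {"delta_pos": [0,0,-15],"spin": 0},
  {"delta_pos": [0,0,-35],"spin": 0},
  {"delta_pos": [0,0,-35],"spin": 0},
])

```text
time_s: 4.72
eef_pos: [0.4611, -0.0581, 0.2936]
ee_rot: [-0.001, 1.0, -0.0, -0.001]
ft_force: [0.6, 0.9, 0.9]
opening: -0.0001
gripper_force: 0.0
```

```bash
python3 meas.py|tail -4; python3 plan.py .4252 -.1918 .24 114.5
```

```text
green (array([ 584.9, -365.3]), array([ 44.3, 110.2]), 77.2) (array([ 0.59684184, -0.36843683]), np.float64(167.95155285180587), array([0.11014713, 0.04450124]))
orange (array([ 425.4, -192. ]), array([95. , 26.5]), 24.3) (array([ 0.42451151, -0.19188886]), np.float64(-155.28359464752094), array([0.09502448, 0.0267351 ]))
light (array([ 628.3, -217.5]), array([63.7, 64.1]), 44.1) (array([ 0.62942486, -0.23076369]), np.float64(178.89653410797354), array([0.08733948, 0.05293696]))
[[149.09891755 248.00497728]]
t 4.78 pos [ 0.4621 -0.0583  0.2993] phi 90.12 open -0.0001 F [ 0.8 -0.8  5.2] grip 0.0 q [ 0.31 -0.32 -0.43  0.   -1.46 -1.88] tips 0.1734
{"delta_pos":[12.4,-44.5,19.8],"spin":-0.142}
{"delta_pos":[18.6,-42.3,19.8],"spin":-0.142}
{"delta_pos":[24.3,-39.2,19.8],"spin":-0.142}
```

Request:
servo_tool([
  {"delta_pos": [12.5,-44.5,20],"spin": -0.142},
  {"delta_pos": [18.5,-42.5,20],"spin": -0.142},
  {"delta_pos": [24.5,-39,20],"spin": -0.142},
  {"delta_pos": [0,0,0],"spin": 0},
  {"delta_pos": [0,0,0],"spin": 0},
], fingers=52)

```text
time_s: 5.4
eef_pos: [0.4241, -0.1917, 0.2334]
ee_rot: [-0.211, 0.977, 0.0, -0.001]
ft_force: [0.6, 0.0, 0.9]
opening: 0.052
gripper_force: 0.0
```

```bash
python3 plan.py .4252 -.1918 .18 114.4 3
```

```text
t 5.4 pos [ 0.4241 -0.1917  0.2334] phi 114.42 open 0.052 F [0.6 0.  0.9] grip 0.0 q [ 0.01 -0.29 -0.53 -0.   -1.33 -1.16] tips 0.1734
{"delta_pos":[-0.3,-0.2,17.8],"spin":0.000}
{"delta_pos":[-0.3,-0.2,17.8],"spin":0.000}
{"delta_pos":[-0.3,-0.2,17.8],"spin":0.000}
```

Request:
servo_tool([
  {"delta_pos": [-0.5,0,18],"spin": 0},
  {"delta_pos": [-0.5,0,18],"spin": 0},
  {"delta_pos": [0,0,15],"spin": 0},
  {"delta_pos": [0,0,0],"spin": 0},
  {"delta_pos": [0,0,0],"spin": 0},
])

```text
time_s: 6.02
eef_pos: [0.4254, -0.1913, 0.1836]
ee_rot: [-0.212, 0.977, -0.0, 0.0]
ft_force: [0.6, 0.1, 0.4]
opening: 0.052
gripper_force: 0.0
```

Request:
servo_tool([
  {"delta_pos": [0,0,0],"spin": 0},
  {"delta_pos": [0,0,0],"spin": 0},
  {"delta_pos": [0,0,0],"spin": 0},
  {"delta_pos": [0,0,0],"spin": 0},
], fingers=15, force=60)

```text
time_s: 6.52
eef_pos: [0.4255, -0.1914, 0.1841]
ee_rot: [-0.212, 0.977, -0.0, 0.001]
ft_force: [0.2, 1.5, 4.8]
opening: 0.0241
gripper_force: 61.1
```

```bash
python3 plan.py .4252 -.1918 .25 114.4 2
```

```text
t 6.53 pos [ 0.4255 -0.1914  0.1841] phi 114.52 open 0.0241 F [0.2 1.5 4.8] grip 61.1 q [ 0.01 -0.24 -0.59  0.   -1.23 -1.16] tips 0.1734
{"delta_pos":[0.2,-0.1,-32.9],"spin":0.001}
{"delta_pos":[0.2,-0.1,-32.9],"spin":0.001}
```

Request:
servo_tool([
  {"delta_pos": [0,0,-30],"spin": 0},
  {"delta_pos": [0,0,-35],"spin": 0},
  {"delta_pos": [0,0,0],"spin": 0},
  {"delta_pos": [0,0,0],"spin": 0},
])

```text
time_s: 7.02
eef_pos: [0.4249, -0.1911, 0.2473]
ee_rot: [-0.212, 0.977, 0.001, -0.0]
ft_force: [-0.3, -0.1, -0.9]
opening: 0.0242
gripper_force: 60.4
```

```bash
python3 plan.py .597 .089 .25 181
```

```text
t 7.03 pos [ 0.4249 -0.1911  0.2473] phi 114.5 open 0.0242 F [-0.3 -0.1 -0.9] grip 60.4 q [ 0.01 -0.3  -0.51 -0.   -1.36 -1.16] tips 0.1734
{"delta_pos":[-39.0,26.2,-0.4],"spin":-0.166}
{"delta_pos":[-42.8,19.4,-0.4],"spin":-0.166}
{"delta_pos":[-45.4,12.1,-0.4],"spin":-0.166}
{"delta_pos":[-46.8,4.4,-0.4],"spin":-0.166}
{"delta_pos":[-46.9,-3.3,-0.4],"spin":-0.166}
{"delta_pos":[-45.7,-11.0,-0.4],"spin":-0.166}
{"delta_pos":[-43.2,-18.4,-0.4],"spin":-0.166}
```

Request:
servo_tool([
  {"delta_pos": [-39,26,0],"spin": -0.166},
  {"delta_pos": [-43,19.5,0],"spin": -0.166},
  {"delta_pos": [-45.5,12,0],"spin": -0.166},
  {"delta_pos": [-47,4.5,0],"spin": -0.166},
  {"delta_pos": [-47,-3.5,0],"spin": -0.166},
  {"delta_pos": [-45.5,-11,0],"spin": -0.166},
  {"delta_pos": [-43,-18.5,0],"spin": -0.166},
  {"delta_pos": [0,0,0],"spin": 0},
])

```text
time_s: 8.02
eef_pos: [0.5983, 0.0911, 0.2454]
ee_rot: [0.715, -0.699, -0.001, 0.002]
ft_force: [-0.1, -0.2, 0.5]
opening: 0.024
gripper_force: 60.4
```

```bash
python3 - <<'E'
from det import *
for n in('top','scene'):
    c=shot(n,f'h1{n}.png'); m=masks(c)['orange']; s=telemetry.get_obs(); zb=s['eef_pos'][2]-.1841+.003
    u,v=proj(c,[.597,.089,zb+.009])[0]; q=np.zeros_like(m); q[int(v)-25:int(v)+25,int(u)-35:int(u)+35]=1
    mm=m&q; mm=max(comps(mm,5),key=lambda t:t[0][4],default=None)
    print(n,None if mm is None else (mm[0],shape(c,mm[2],zb+.009)))
    a=cv2.resize(cv2.imread(f'pics/h1{n}.png')[int(v)-45:int(v)+45,int(u)-60:int(u)+60],(400,300)); cv2.imwrite(f'pics/_{n}.png',a)
cv2.imwrite('pics/h1.png',np.hstack([cv2.imread('pics/_top.png'),cv2.imread('pics/_scene.png')]))
E
python3 plan.py .597 .089 .19 181 3
```

```text
top (array([222, 187,  10,   8,  61], dtype=int32), (array([0.59585482, 0.05824032]), np.float64(125.97292138508014), array([0.03399159, 0.02559067])))
scene (array([266, 215,   5,   8,  11], dtype=int32), (array([0.60421177, 0.11486678]), np.float64(88.49402151639562), array([0.02492202, 0.00679992])))
t 8.12 pos [0.5975 0.0891 0.2462] phi -178.94 open 0.024 F [ 0.1 -0.4  0. ] grip 60.4 q [ 0.48  0.09 -0.15 -0.   -1.33 -0.46] tips 0.1734
{"delta_pos":[0.0,0.2,18.7],"spin":0.000}
{"delta_pos":[0.0,0.2,18.7],"spin":0.000}
{"delta_pos":[0.0,0.2,18.7],"spin":0.000}
```

View pics/h1.png

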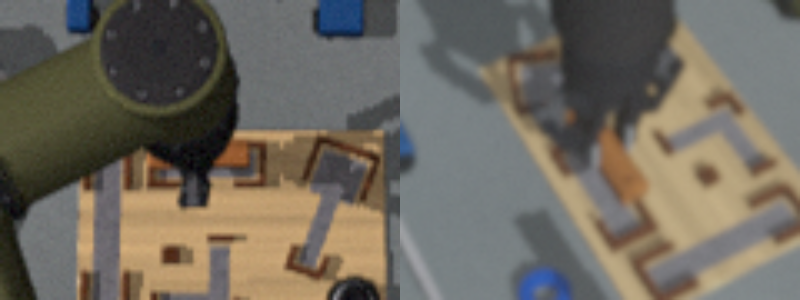

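The held caul sits level over the short pocket. Its right end is at about y = 0.041, where 0.0415 is expected. I'll lower it and release.

Request:
servo_tool([
  {"delta_pos": [0,0,20],"spin": 0},
  {"delta_pos": [0,0,20],"spin": 0},
  {"delta_pos": [0,0,13],"spin": 0},
  {"delta_pos": [0,0,2],"spin": 0},
  {"delta_pos": [0,0,0],"spin": 0},
  {"delta_pos": [0,0,0],"spin": 0},
])

```text
time_s: 8.88
eef_pos: [0.5981, 0.089, 0.1941]
ee_rot: [0.714, -0.7, 0.0, -0.001]
ft_force: [-0.9, -0.1, -0.3]
opening: 0.0239
gripper_force: 60.4
```

Request:
servo_tool([
  {"delta_pos": [0,0,4],"spin": 0},
  {"delta_pos": [0,0,1],"spin": 0},
  {"delta_pos": [0,0,0],"spin": 0},
])

```text
time_s: 9.25
eef_pos: [0.598, 0.0891, 0.1892]
ee_rot: [0.714, -0.7, 0.0, -0.001]
ft_force: [-2.6, 0.8, 5.2]
opening: 0.0244
gripper_force: 61.1
```

Request:
servo_tool([
  {"delta_pos": [0,0,0],"spin": 0},
  {"delta_pos": [0,0,0],"spin": 0},
  {"delta_pos": [0,0,0],"spin": 0},
  {"delta_pos": [0,0,-30],"spin": 0},
  {"delta_pos": [0,0,-40],"spin": 0},
  {"delta_pos": [0,0,-10],"spin": 0},
], fingers=42)

```text
time_s: 10.0
eef_pos: [0.5984, 0.089, 0.2716]
ee_rot: [0.714, -0.7, 0.001, -0.002]
ft_force: [-0.3, -0.2, -0.3]
opening: 0.042
gripper_force: 0.0
```

```bash
python3 - <<'E'
from h import *
b=np.radians(44.1); rot=np.array([[np.cos(b),-np.sin(b)],[np.sin(b),np.cos(b)]]); print(np.array([.6285,-.2173])+rot@[.004,-.023])
b=np.radians(-11.8); rot=np.array([[np.cos(b),-np.sin(b)],[np.sin(b),np.cos(b)]]); print(np.array([.5847,-.3656])+rot@[-.002,0])
E
python3 plan.py .6474 -.2310 .26 134.1
```

```text
[ 0.6473785  -0.23103325]
[ 0.58274227 -0.36519101]
t 10.0 pos [0.5984 0.089  0.2716] phi -178.9 open 0.042 F [-0.3 -0.2 -0.3] grip 0.0 q [ 0.48  0.08 -0.12  0.   -1.37 -0.46] tips 0.1734
{"delta_pos":[53.5,-7.1,1.9],"spin":0.137}
{"delta_pos":[52.0,-14.4,1.9],"spin":0.137}
{"delta_pos":[49.6,-21.3,1.9],"spin":0.137}
{"delta_pos":[46.2,-27.9,1.9],"spin":0.137}
{"delta_pos":[42.0,-33.9,1.9],"spin":0.137}
{"delta_pos":[37.0,-39.3,1.9],"spin":0.137}
```

Request:
servo_tool([
  {"delta_pos": [53.5,-7,2],"spin": 0.137},
  {"delta_pos": [52,-14.5,2],"spin": 0.137},
  {"delta_pos": [49.5,-21.5,2],"spin": 0.137},
  {"delta_pos": [46,-28,2],"spin": 0.137},
  {"delta_pos": [42,-34,2],"spin": 0.137},
  {"delta_pos": [37,-39.5,2],"spin": 0.137},
  {"delta_pos": [0,0,0],"spin": 0},
  {"delta_pos": [0,0,0],"spin": 0},
], fingers=38)

```text
time_s: 11.0
eef_pos: [0.6469, -0.2313, 0.2552]
ee_rot: [-0.375, 0.927, 0.001, -0.001]
ft_force: [-0.3, -0.1, -1.0]
opening: 0.0382
gripper_force: 0.0
```

```bash
python3 - <<'E'
from meas import *
c=shot('top'); s=masks(c)
for k,z,bx in(('orange',.017,(200,180,240,205)),('green',.008,(330,170,380,220)),('light',.008,(295,165,335,205))):
    m=np.zeros_like(s[k]); m[bx[1]:bx[3],bx[0]:bx[2]]=s[k][bx[1]:bx[3],bx[0]:bx[2]]; print(k,m.sum(),rect(c,m,z) if m.any() else None)
c=shot('scene'); s=masks(c); 
for k in('light',):
    for st,ce,mm in comps(s[k]): print(st[4],ray(c,ce,.008).round(3),rect(c,mm,.008)[1:])
E
python3 plan.py .6474 -.2310 .179 134.1 4
```

```text
orange 245 (array([597.8,  89.5]), array([ 46. , 114.2]), 2.8)
green 281 (array([ 584.2, -366.1]), array([ 43.7, 111.6]), 79.0)
light 119 (array([ 628. , -217.3]), array([62.9, 64.2]), 45.1)
24253 [[ 0.924 -0.908  0.008]] (array([1300.6, 1119.8]), 84.5)
1767 [[-0.393 -0.4    0.008]] (array([443.1, 257.9]), 11.1)
111 [[-0.674 -0.118  0.008]] (array([106.8,  56.5]), 66.7)
1865 [[-0.351  0.114  0.008]] (array([368.9, 135.6]), 38.6)
22 [[ 0.807 -0.388  0.008]] (array([  3.1, 102.5]), 0.2)
192 [[ 0.628 -0.231  0.008]] (array([75.9, 68.2]), 39.9)
82 [[ 0.456 -0.059  0.008]] (array([36.6, 37.5]), 68.8)
21101 [[1.135 0.012 0.008]] (array([685.2, 363.5]), 84.5)
112 [[ 0.767 -0.147  0.008]] (array([ 12.2, 127.8]), 0.4)
16 [[0.315 0.115 0.008]] (array([ 3.3, 58.5]), 1.0)
22 [[ 1.241 -0.345  0.008]] (array([21.2, 11.5]), 83.2)
258 [[0.769 0.088 0.008]] (array([223.1,  11.5]), 90.0)
63 [[0.553 0.216 0.008]] (array([  6.4, 179.3]), 89.5)
20 [[ 1.258 -0.207  0.008]] (array([11.6, 22. ]), 71.3)
37 [[0.4   0.305 0.008]] (array([37.8, 10.1]), 35.8)
144 [[0.537 0.295 0.008]] (array([28.2, 53.2]), 84.8)
140 [[0.619 0.323 0.008]] (array([30.4, 47.7]), 3.3)
t 11.1 pos [ 0.6471 -0.2303  0.256 ] phi 134.08 open 0.0383 F [0.2 0.3 0. ] grip 0.0 q [-0.05  0.3   0.1  -0.   -1.38 -0.75] tips 0.1734
{"delta_pos":[0.1,-0.2,19.2],"spin":-0.000}
{"delta_pos":[0.1,-0.2,19.2],"spin":-0.000}
{"delta_pos":[0.1,-0.2,19.2],"spin":-0.000}
{"delta_pos":[0.1,-0.2,19.2],"spin":-0.000}
```

Request:
servo_tool([
  {"delta_pos": [0,0,20],"spin": 0},
  {"delta_pos": [0,0,20],"spin": 0},
  {"delta_pos": [0,0,20],"spin": 0},
  {"delta_pos": [0,0,15],"spin": 0},
  {"delta_pos": [0,0,0],"spin": 0},
  {"delta_pos": [0,0,0],"spin": 0},
])

```text
time_s: 11.85
eef_pos: [0.6474, -0.2314, 0.1819]
ee_rot: [-0.375, 0.927, -0.0, 0.0]
ft_force: [0.6, -0.1, 1.3]
opening: 0.0382
gripper_force: 0.0
```

Request:
servo_tool([
  {"delta_pos": [0,0,3],"spin": 0},
  {"delta_pos": [0,0,0],"spin": 0},
])

```text
time_s: 12.1
eef_pos: [0.6471, -0.2313, 0.1784]
ee_rot: [-0.374, 0.927, -0.0, 0.0]
ft_force: [-0.1, -0.4, 0.1]
opening: 0.0379
gripper_force: 0.0
```

Request:
servo_tool([
  {"delta_pos": [0,0,0],"spin": 0},
  {"delta_pos": [0,0,0],"spin": 0},
  {"delta_pos": [0,0,0],"spin": 0},
  {"delta_pos": [0,0,0],"spin": 0},
], fingers=10, force=70)

```text
time_s: 12.6
eef_pos: [0.6472, -0.2313, 0.1788]
ee_rot: [-0.375, 0.927, -0.0, 0.0]
ft_force: [0.3, -0.0, 4.2]
opening: 0.0172
gripper_force: 69.2
```

```bash
python3 - <<'E'
from h import *
b=np.radians(1.3); rot=np.array([[np.cos(b),-np.sin(b)],[np.sin(b),np.cos(b)]]); print(np.array([.4844,.0970])+rot@[.004,-.023])
E
python3 plan.py .648 -.231 .250 134.1 2
```

```text
[0.48892078 0.07409667]
t 12.6 pos [ 0.6472 -0.2313  0.1788] phi 134.0 open 0.0172 F [ 0.3 -0.   4.2] grip 69.2 q [-0.05  0.35  0.02  0.   -1.24 -0.75] tips 0.1734
{"delta_pos":[-0.4,-0.2,-35.6],"spin":-0.001}
{"delta_pos":[-0.4,-0.2,-35.6],"spin":-0.001}
```

Request:
servo_tool([
  {"delta_pos": [0,0,-30],"spin": 0},
  {"delta_pos": [0,0,-40],"spin": 0},
  {"delta_pos": [0,0,-10],"spin": 0},
  {"delta_pos": [0,0,0],"spin": 0},
])

```text
time_s: 13.1
eef_pos: [0.6471, -0.2311, 0.258]
ee_rot: [-0.374, 0.927, 0.0, 0.0]
ft_force: [1.0, 1.3, -1.4]
opening: 0.0175
gripper_force: 68.7
```

```bash
python3 plan.py .4889 .0741 .25 91.3
```

```text
t 13.1 pos [ 0.6471 -0.2311  0.258 ] phi 133.98 open 0.0175 F [ 1.   1.3 -1.4] grip 68.7 q [-0.05  0.3   0.11 -0.   -1.38 -0.75] tips 0.1734
{"delta_pos":[-16.4,54.9,1.3],"spin":0.124}
{"delta_pos":[-9.4,56.5,1.3],"spin":0.124}
{"delta_pos":[-2.4,57.2,1.3],"spin":0.124}
{"delta_pos":[4.7,57.1,1.3],"spin":0.124}
{"delta_pos":[11.8,56.1,1.3],"spin":0.124}
{"delta_pos":[18.6,54.2,1.3],"spin":0.124}
```

Request:
servo_tool([
  {"delta_pos": [-16.5,55,1],"spin": 0.124},
  {"delta_pos": [-9.5,56.5,1],"spin": 0.124},
  {"delta_pos": [-2.5,57,1],"spin": 0.124},
  {"delta_pos": [4.5,57,1],"spin": 0.124},
  {"delta_pos": [12,56,1],"spin": 0.124},
  {"delta_pos": [18.5,54,1],"spin": 0.124},
  {"delta_pos": [0,0,0],"spin": 0},
  {"delta_pos": [0,0,0],"spin": 0},
])

```text
time_s: 14.1
eef_pos: [0.489, 0.0737, 0.2509]
ee_rot: [-0.013, 1.0, -0.0, -0.001]
ft_force: [-0.5, -0.4, -0.5]
opening: 0.0173
gripper_force: 68.9
```

```bash
python3 - <<'E'
from h import *
for n in('top','scene'):
    c=shot(n,f'h2{n}.png'); u,v=proj(c,[.49,.07,.05])[0]
    a=cv2.resize(cv2.imread(f'pics/h2{n}.png')[int(v)-45:int(v)+45,int(u)-60:int(u)+60],(400,300),interpolation=cv2.INTER_CUBIC); cv2.imwrite(f'pics/_{n}.png',a)
cv2.imwrite('pics/h2.png',np.hstack([cv2.imread('pics/_top.png'),cv2.imread('pics/_scene.png')]))
E
python3 plan.py .4889 .0741 .1838 91.3 4
```

```text
t 14.2 pos [0.4895 0.0729 0.2513] phi 91.32 open 0.0175 F [-0.5  0.4 -1. ] grip 68.9 q [ 0.56 -0.21 -0.43 -0.   -1.35 -2.1 ] tips 0.1734
{"delta_pos":[0.1,0.3,16.9],"spin":0.000}
{"delta_pos":[0.1,0.3,16.9],"spin":0.000}
{"delta_pos":[0.1,0.3,16.9],"spin":0.000}
{"delta_pos":[0.1,0.3,16.9],"spin":0.000}
```

View pics/h2.png

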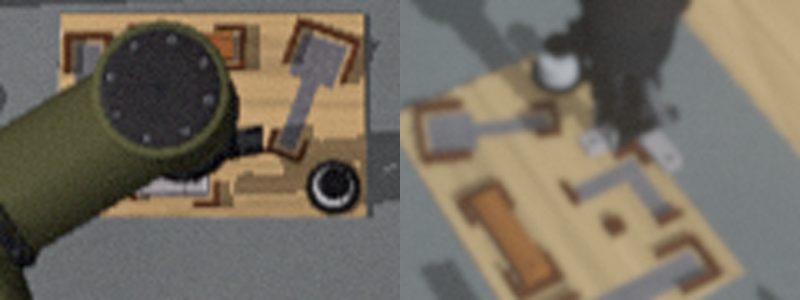

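The caul lies in the short pocket (scene crop 505,240), and the bracket is held level over its own pocket. I'll lower it.

Request:
servo_tool([
  {"delta_pos": [0,0.5,17],"spin": 0},
  {"delta_pos": [0,0.5,17],"spin": 0},
  {"delta_pos": [0,0,17],"spin": 0},
  {"delta_pos": [0,0,13],"spin": 0},
  {"delta_pos": [0,0,2],"spin": 0},
  {"delta_pos": [0,0,0],"spin": 0},
  {"delta_pos": [0,0,0],"spin": 0},
])

```text
time_s: 15.08
eef_pos: [0.4895, 0.0748, 0.187]
ee_rot: [-0.012, 1.0, 0.0, 0.001]
ft_force: [0.2, 0.5, -1.0]
opening: 0.0175
gripper_force: 68.9
```

Request:
servo_tool([
  {"delta_pos": [0.5,-0.5,2],"spin": 0},
  {"delta_pos": [0,0,1.5],"spin": 0},
  {"delta_pos": [0,0,0],"spin": 0},
])

```text
time_s: 15.45
eef_pos: [0.4889, 0.0743, 0.1837]
ee_rot: [-0.012, 1.0, 0.0, 0.0]
ft_force: [-4.1, 0.6, 5.3]
opening: 0.0173
gripper_force: 69.6
```

Request:
servo_tool([
  {"delta_pos": [0,0,0],"spin": 0},
  {"delta_pos": [0,0,0],"spin": 0},
  {"delta_pos": [0,0,0],"spin": 0},
  {"delta_pos": [0,0,-30],"spin": 0},
  {"delta_pos": [0,0,-40],"spin": 0},
  {"delta_pos": [0,0,-10],"spin": 0},
], fingers=32)

```text
time_s: 16.2
eef_pos: [0.4894, 0.0743, 0.2657]
ee_rot: [-0.012, 1.0, 0.001, 0.002]
ft_force: [0.1, -0.5, 0.0]
opening: 0.0316
gripper_force: 0.0
```

```bash
python3 plan.py .5827 -.3652 .255 78.4
```

```text
t 16.2 pos [0.4894 0.0743 0.2657] phi 91.37 open 0.0316 F [ 0.1 -0.5  0. ] grip 0.0 q [ 0.56 -0.22 -0.41  0.   -1.37 -2.11] tips 0.1734
{"delta_pos":[-10.3,-55.2,1.3],"spin":0.028}
{"delta_pos":[-11.9,-54.9,1.3],"spin":0.028}
{"delta_pos":[-13.4,-54.5,1.3],"spin":0.028}
{"delta_pos":[-15.0,-54.1,1.3],"spin":0.028}
{"delta_pos":[-16.5,-53.7,1.3],"spin":0.028}
{"delta_pos":[-18.0,-53.2,1.3],"spin":0.028}
{"delta_pos":[-19.5,-52.7,1.3],"spin":0.028}
{"delta_pos":[-21.0,-52.1,1.3],"spin":0.028}
```

Request:
servo_tool([
  {"delta_pos": [-10.5,-55,1],"spin": 0.028},
  {"delta_pos": [-12,-55,1],"spin": 0.028},
  {"delta_pos": [-13.5,-54.5,1],"spin": 0.028},
  {"delta_pos": [-15,-54,1],"spin": 0.028},
  {"delta_pos": [-16.5,-53.5,1],"spin": 0.028},
  {"delta_pos": [-18,-53,1],"spin": 0.028},
  {"delta_pos": [-19.5,-52.5,1],"spin": 0.028},
  {"delta_pos": [-21,-52,1],"spin": 0.028},
], fingers=40)

```text
time_s: 17.2
eef_pos: [0.5829, -0.3662, 0.2535]
ee_rot: [0.1, 0.995, 0.0, -0.001]
ft_force: [1.2, 0.3, 0.7]
opening: 0.0401
gripper_force: 0.0
```

```bash
python3 - <<'E'
from meas import *
c=shot('top','t3.png'); s=masks(c); m=s['green'].copy(); m[:,:330]=0;m[:,380:]=0;m[:170]=0;m[220:]=0
print(m.sum(),rect(c,m,.008))
c=shot('scene','s3.png'); m=masks(c)['green']
for st,ce,mm in comps(m,60): print(st,ray(c,ce,.008),rect(c,mm,.008))
cv2.imwrite('pics/t3c.png',np.hstack([cv2.resize(cv2.imread('pics/t3.png')[175:255,170:290],(400,267),interpolation=cv2.INTER_CUBIC),cv2.resize(cv2.imread('pics/t3.png')[150:230,300:420],(400,267),interpolation=cv2.INTER_CUBIC)]))
E
python3 plan.py .5827 -.3652 .181 78.4 4
```

```text
118 (array([ 585.4, -363. ]), array([ 23.2, 111.2]), 84.6)
[192 123  29   9 104] [[ 0.59712613 -0.3685983   0.008     ]] (array([ 587.9, -361.6]), array([ 32. , 102.2]), 71.1)
t 17.3 pos [ 0.5822 -0.3688  0.2511] phi 78.21 open 0.0401 F [-0.9  0.8 -0.9] grip 0.0 q [-0.28  0.31  0.11  0.   -1.37 -1.5 ] tips 0.1734
{"delta_pos":[0.1,0.9,17.5],"spin":-0.001}
{"delta_pos":[0.1,0.9,17.5],"spin":-0.001}
{"delta_pos":[0.1,0.9,17.5],"spin":-0.001}
{"delta_pos":[0.1,0.9,17.5],"spin":-0.001}
```

View pics/t3c.png

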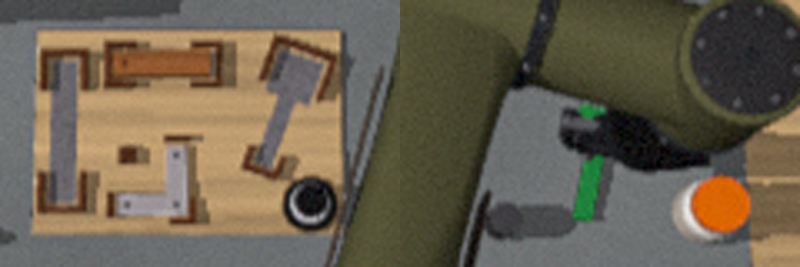

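Both the bracket (180,190) and the caul (165,63) lie home. The spreader is unmoved beneath the fingers.

Request:
servo_tool([
  {"delta_pos": [0,0,17],"spin": 0},
  {"delta_pos": [0,0,17],"spin": 0},
  {"delta_pos": [0,0,0],"spin": 0},
  {"delta_pos": [0,0,0],"spin": 0},
])

```text
time_s: 17.8
eef_pos: [0.583, -0.3637, 0.2212]
ee_rot: [0.099, 0.995, -0.0, 0.0]
ft_force: [-0.3, 0.2, 0.5]
opening: 0.0401
gripper_force: 0.0
```

```bash
python3 plan.py .5827 -.3652 .181 78.4 2
```

```text
t 17.8 pos [ 0.583  -0.3637  0.2212] phi 78.6 open 0.0401 F [-0.3  0.2  0.5] grip 0.0 q [-0.27  0.32  0.06  0.   -1.31 -1.5 ] tips 0.1734
{"delta_pos":[0.0,-0.8,20.1],"spin":0.002}
{"delta_pos":[0.0,-0.8,20.1],"spin":0.002}
```

Request:
servo_tool([
  {"delta_pos": [0,-1,20],"spin": 0},
  {"delta_pos": [0,-0.5,18],"spin": 0},
  {"delta_pos": [0,0,2],"spin": 0},
  {"delta_pos": [0,0,0],"spin": 0},
  {"delta_pos": [0,0,0],"spin": 0},
])

```text
time_s: 18.42
eef_pos: [0.5828, -0.366, 0.1815]
ee_rot: [0.1, 0.995, -0.0, 0.001]
ft_force: [-0.5, 0.2, -0.6]
opening: 0.0399
gripper_force: 0.0
```

Request:
servo_tool([
  {"delta_pos": [0,0,0],"spin": 0},
  {"delta_pos": [0,0,0],"spin": 0},
  {"delta_pos": [0,0,0],"spin": 0},
  {"delta_pos": [0,0,0],"spin": 0},
], fingers=8, force=60)

```text
time_s: 18.92
eef_pos: [0.5828, -0.3659, 0.1816]
ee_rot: [0.1, 0.995, -0.0, 0.001]
ft_force: [-1.8, 0.4, 4.8]
opening: 0.0154
gripper_force: 60.1
```

Request:
servo_tool([
  {"delta_pos": [0,0,-30],"spin": 0},
  {"delta_pos": [0,0,-40],"spin": 0},
  {"delta_pos": [0,0,-10],"spin": 0},
  {"delta_pos": [0,0,0],"spin": 0},
])

```text
time_s: 19.42
eef_pos: [0.5825, -0.3658, 0.2605]
ee_rot: [0.1, 0.995, 0.0, 0.0]
ft_force: [-0.6, 0.5, -1.7]
opening: 0.0162
gripper_force: 59.5
```

```bash
python3 - <<'E'
from h import *
b=np.radians(-20.7); rot=np.array([[np.cos(b),-np.sin(b)],[np.sin(b),np.cos(b)]]); print(np.array([.5533,-.0282])+rot@[-.002,0])
E
python3 plan.py .5514 -.0275 .26 69.3
```

```text
[ 0.55142911 -0.02749305]
t 19.43 pos [ 0.5825 -0.3658  0.2605] phi 78.52 open 0.0162 F [-0.6  0.5 -1.7] grip 59.5 q [-0.27  0.3   0.11 -0.   -1.38 -1.5 ] tips 0.1734
{"delta_pos":[16.3,54.2,0.1],"spin":0.027}
{"delta_pos":[17.8,53.8,0.1],"spin":0.027}
{"delta_pos":[19.2,53.3,0.1],"spin":0.027}
{"delta_pos":[20.6,52.7,0.1],"spin":0.027}
{"delta_pos":[22.0,52.2,0.1],"spin":0.027}
{"delta_pos":[23.4,51.6,0.1],"spin":0.027}
```

Request:
servo_tool([
  {"delta_pos": [16.5,54,0],"spin": 0.027},
  {"delta_pos": [18,54,0],"spin": 0.027},
  {"delta_pos": [19,53.5,0],"spin": 0.027},
  {"delta_pos": [20.5,52.5,0],"spin": 0.027},
  {"delta_pos": [22,52,0],"spin": 0.027},
  {"delta_pos": [23.5,51.5,0],"spin": 0.027},
  {"delta_pos": [0,0,0],"spin": 0},
  {"delta_pos": [0,0,0],"spin": 0},
])

```text
time_s: 20.42
eef_pos: [0.5509, -0.0276, 0.2591]
ee_rot: [0.18, 0.984, -0.0, -0.001]
ft_force: [-0.3, -0.8, -1.0]
opening: 0.0159
gripper_force: 59.5
```

```bash
python3 - <<'E'
from meas import *
z=telemetry.get_obs()['eef_pos'][2]-.1816+.003
for n in('top','scene'):
    c=shot(n,f'h3{n}.png'); m=masks(c)['green']; u,v=proj(c,[.5533,-.0282,z])[0]; q=np.zeros_like(m); q[int(v)-30:int(v)+30,int(u)-35:int(u)+35]=1; m&=q
    print(n,m.sum(),rect(c,m,z+.005) if m.sum()>4 else '')
E
python3 plan.py .5514 -.0275 .1866 69.3 4
```

```text
top 57 (array([516.8, -15.3]), array([15.2, 36.1]), 64.1)
scene 131 (array([556.6, -24.6]), array([ 34.3, 102.2]), 61.5)
t 20.52 pos [ 0.5511 -0.0286  0.2597] phi 69.18 open 0.0158 F [ 0.3 -1.  -0.7] grip 59.5 q [ 0.31 -0.06 -0.28 -0.   -1.35 -2.25] tips 0.1734
{"delta_pos":[0.0,0.3,18.3],"spin":-0.001}
{"delta_pos":[0.0,0.3,18.3],"spin":-0.001}
{"delta_pos":[0.0,0.3,18.3],"spin":-0.001}
{"delta_pos":[0.0,0.3,18.3],"spin":-0.001}
```

Request:
servo_tool([
  {"delta_pos": [0,0,18],"spin": 0},
  {"delta_pos": [0,0,18],"spin": 0},
  {"delta_pos": [0,0,18],"spin": 0},
  {"delta_pos": [0,0,15],"spin": 0},
  {"delta_pos": [0,0,0],"spin": 0},
  {"delta_pos": [0,0,0],"spin": 0},
  {"delta_pos": [0,0,0],"spin": 0},
])

```text
time_s: 21.4
eef_pos: [0.5516, -0.0276, 0.1926]
ee_rot: [0.18, 0.984, 0.0, 0.001]
ft_force: [0.0, 0.1, -0.6]
opening: 0.0162
gripper_force: 59.5
```

Request:
servo_tool([
  {"delta_pos": [0,0,4],"spin": 0},
  {"delta_pos": [0,0,2.5],"spin": 0},
  {"delta_pos": [0,0,0],"spin": 0},
])

```text
time_s: 21.78
eef_pos: [0.5514, -0.0276, 0.1865]
ee_rot: [0.18, 0.984, -0.0, 0.0]
ft_force: [-4.8, 0.9, 6.7]
opening: 0.0159
gripper_force: 60.4
```

Request:
servo_tool([
  {"delta_pos": [0,0,0],"spin": 0},
  {"delta_pos": [0,0,0],"spin": 0},
  {"delta_pos": [0,0,0],"spin": 0},
  {"delta_pos": [0,0,-30],"spin": 0},
  {"delta_pos": [0,0,-40],"spin": 0},
  {"delta_pos": [0,0,-10],"spin": 0},
], fingers=34)

```text
time_s: 22.52
eef_pos: [0.5519, -0.0277, 0.2684]
ee_rot: [0.18, 0.984, 0.001, 0.002]
ft_force: [0.4, 0.3, -0.6]
opening: 0.034
gripper_force: 0.0
```

```bash
python3 plan.py .5421 .3107 .26 90
```

```text
t 22.52 pos [ 0.5519 -0.0277  0.2684] phi 69.26 open 0.034 F [ 0.4  0.3 -0.6] grip 0.0 q [ 0.31 -0.06 -0.26  0.   -1.36 -2.25] tips 0.1734
{"delta_pos":[21.5,52.2,1.4],"spin":-0.060}
{"delta_pos":[18.3,53.4,1.4],"spin":-0.060}
{"delta_pos":[15.1,54.4,1.4],"spin":-0.060}
{"delta_pos":[11.8,55.2,1.4],"spin":-0.060}
{"delta_pos":[8.4,55.8,1.4],"spin":-0.060}
{"delta_pos":[5.0,56.2,1.4],"spin":-0.060}
```

```bash
cat > rings.py <<'E'
from meas import *
c=shot('top','t4.png'); f=cv2.cvtColor(c['frame'],cv2.COLOR_RGB2GRAY); s=6
g=cv2.GaussianBlur(cv2.resize(f,None,fx=s,fy=s,interpolation=cv2.INTER_CUBIC),(0,0),3)
for n,p,d in(('L',(.5421,.3107,.010),54),('M',(.6294,.3265,.010),44),('S',(.5182,.4037,.010),36),('stand',(.4226,.312,.010),64)):
    u,v=(proj(c,p)[0]*s+s/2-.5).astype(int); k=100; r0=d/2/3.23*s
    h=cv2.HoughCircles(g[v-k:v+k,u-k:u+k],cv2.HOUGH_GRADIENT,1,200,param1=40,param2=8,minRadius=int(r0-4),maxRadius=int(r0+5))
    if h is None: print(n,'none'); continue
    x,y,rr=h[0][0]; q=((x+u-k+.5)/s-.5,(y+v-k+.5)/s-.5); print(n,ray(c,q,p[2])[0].round(4),'r mm',round(rr/s*3.23,1))
b=cv2.cvtColor(g,cv2.COLOR_GRAY2BGR)
E
python3 rings.py; python3 - <<'E'
from h import *
c=shot('scene','s4.png'); im=cv2.imread('pics/s4.png')
print(proj(c,[[.542,.3107,.010],[.629,.3265,.010],[.5182,.4037,.01],[.4226,.312,.01],[.4226,.312,.066]]))
a=cv2.resize(im[255:325,270:390],(780,455),interpolation=cv2.INTER_CUBIC)
t=cv2.imread('pics/t4.png')[175:255,170:290]; t=cv2.resize(t,(180,120),interpolation=cv2.INTER_CUBIC); a[-120:,-180:]=t
cv2.imwrite('pics/s4c.png',a)
E
```

```text
L none
M [0.6323 0.3277 0.01  ] r mm 21.5
S [0.5189 0.4061 0.01  ] r mm 18.1
stand [0.4234 0.3058 0.01  ] r mm 31.7
[[324.29710632 276.53951671]
 [299.97052112 296.97262243]
 [353.09903201 302.84474467]
 [360.30316609 257.32056949]
 [365.23232145 247.95303463]]
```

View pics/s4c.png

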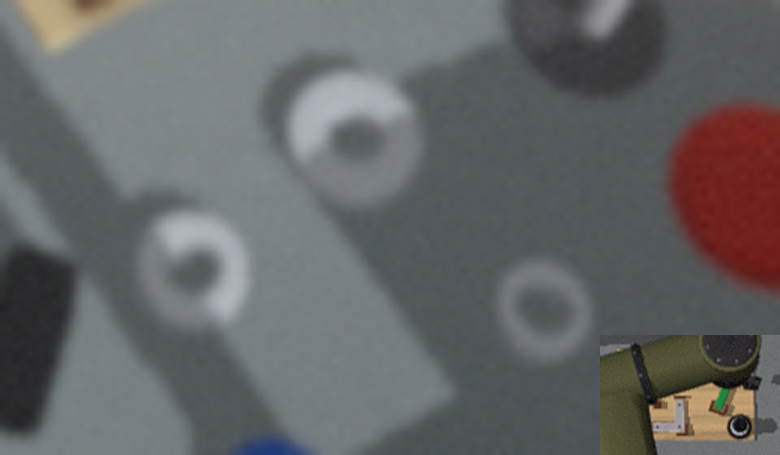

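```bash
sed -i "s/^c=shot('top','t4.png'); f=.*/c=shot('top'); f=cv2.imread('pics\/top0.png',0); s=6/" rings.py; python3 rings.py; python3 - <<'E'
from h import *
c=shot('scene')
for n,u,v in(('L',354,138),('M',194,267),('S',543,309)): print(n,ray(c,((u+.5)/6.5-.5+270,(v+.5)/6.5-.5+255),.010).round(4))
# stand and plunger/pocket consistency from scene0b (1.5625x)
E
python3 plan.py .5421 .3107 .26 90|head -1
python3 - <<'E'
import cv2,numpy as np
im=cv2.imread('pics/s4.png'); t=cv2.imread('pics/top0.png')
cv2.imwrite('pics/st.png',np.hstack([cv2.resize(im[235:275,340:380],(400,400),interpolation=cv2.INTER_CUBIC),cv2.resize(t[227:267,127:167],(400,400),interpolation=cv2.INTER_CUBIC)]))
E
```

```text
L [0.5435 0.3117 0.01  ] r mm 26.1
M [0.6317 0.3271 0.01  ] r mm 21.3
S [0.5183 0.405  0.01  ] r mm 17.5
stand [0.4218 0.3063 0.01  ] r mm 30.2
L [[0.5414 0.3087 0.01  ]]
M [[0.6284 0.3229 0.01  ]]
S [[0.517  0.4022 0.01  ]]
t 22.73 pos [ 0.5509 -0.0277  0.2638] phi 69.24 open 0.0341 F [ 0.5 -0.5 -0.4] grip 0.0 q [ 0.31 -0.06 -0.27 -0.   -1.36 -2.25] tips 0.1734
```

View pics/st.png

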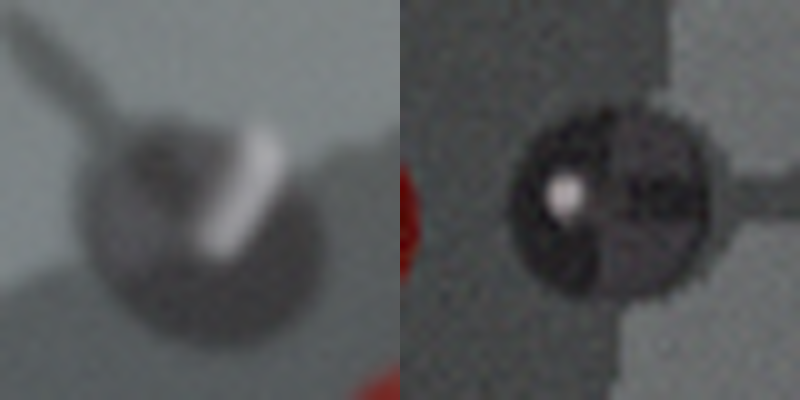

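```bash
python3 - <<'E'
from h import *
t=shot('top');s=shot('scene')
print('top base',ray(t,(147.6,246.85),.009)[0].round(4),'tip',ray(t,(143.05,246.05),.065)[0].round(4),'sc base',ray(s,(359.55,257.75),.009)[0].round(4),'tip',ray(s,(365.75,248.35),.064)[0].round(4))
E
python3 plan.py .5425 .3105 .26 90
```

```text
top base [0.4233 0.3137 0.009 ] tip [0.4225 0.3158 0.065 ] sc base [0.4247 0.3118 0.009 ] tip [0.4211 0.313  0.064 ]
t 22.82 pos [ 0.5509 -0.0277  0.2635] phi 69.24 open 0.034 F [ 0.7 -0.3  0.2] grip 0.0 q [ 0.31 -0.06 -0.27 -0.   -1.36 -2.25] tips 0.1734
{"delta_pos":[21.3,52.2,0.6],"spin":-0.060}
{"delta_pos":[18.1,53.4,0.6],"spin":-0.060}
{"delta_pos":[14.8,54.4,0.6],"spin":-0.060}
{"delta_pos":[11.5,55.2,0.6],"spin":-0.060}
{"delta_pos":[8.2,55.8,0.6],"spin":-0.060}
{"delta_pos":[4.8,56.2,0.6],"spin":-0.060}
```

Request:
servo_tool([
  {"delta_pos": [21.5,52,0.5],"spin": -0.06},
  {"delta_pos": [18,53.5,0.5],"spin": -0.06},
  {"delta_pos": [15,54.5,0.5],"spin": -0.06},
  {"delta_pos": [11.5,55,0.5],"spin": -0.06},
  {"delta_pos": [8,56,0.5],"spin": -0.06},
  {"delta_pos": [5,56,0.5],"spin": -0.06},
  {"delta_pos": [0,0,0],"spin": 0},
  {"delta_pos": [0,0,0],"spin": 0},
], fingers=78)

```text
time_s: 23.82
eef_pos: [0.5426, 0.3103, 0.2609]
ee_rot: [0.001, 1.0, -0.001, -0.001]
ft_force: [0.2, -0.4, 0.8]
opening: 0.0782
gripper_force: 0.0
```

```bash
python3 - <<'E'
from h import *
c=shot('top','t5.png');s=shot('scene','s5.png')
a=cv2.resize(cv2.imread('pics/t5.png')[175:255,170:290],(390,260),interpolation=cv2.INTER_CUBIC)
u,v=proj(s,[.5,.1,.02])[0].astype(int)
b=cv2.resize(cv2.imread('pics/s5.png')[v-50:v+50,u-75:u+75],(390,260),interpolation=cv2.INTER_CUBIC)
cv2.imwrite('pics/t5c.png',np.hstack([a,b]))
E
python3 plan.py .5424 .3102 .182 90 4
```

```text
t 23.93 pos [0.5429 0.3094 0.2618] phi 89.81 open 0.0777 F [-0.4 -0.  -1.1] grip 0.0 q [ 0.84  0.14 -0.07 -0.   -1.36 -2.41] tips 0.1734
{"delta_pos":[0.1,0.2,19.9],"spin":-0.001}
{"delta_pos":[0.1,0.2,19.9],"spin":-0.001}
{"delta_pos":[0.1,0.2,19.9],"spin":-0.001}
{"delta_pos":[0.1,0.2,19.9],"spin":-0.001}
```

View pics/t5c.png

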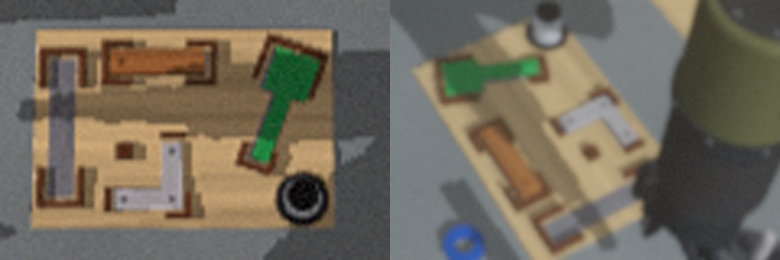

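All three flat parts lie home in the tray: green spreader at (280,100), caul at (160,62), bracket at (160,185). The knock could still come later, so I'll check again. Next is the large ring.

Request:
servo_tool([
  {"delta_pos": [0,0.5,20],"spin": 0},
  {"delta_pos": [0,0,20],"spin": 0},
  {"delta_pos": [0,0,20],"spin": 0},
  {"delta_pos": [0,0,20],"spin": 0},
  {"delta_pos": [0,0,2],"spin": 0},
  {"delta_pos": [0,0,0],"spin": 0},
  {"delta_pos": [0,0,0],"spin": 0},
])

```text
time_s: 24.8
eef_pos: [0.5431, 0.3112, 0.1813]
ee_rot: [0.001, 1.0, 0.001, 0.001]
ft_force: [0.1, 0.1, 0.4]
opening: 0.0778
gripper_force: 0.0
```

Request:
servo_tool([
  {"delta_pos": [0,0,0],"spin": 0},
  {"delta_pos": [0,0,0],"spin": 0},
  {"delta_pos": [0,0,0],"spin": 0},
  {"delta_pos": [0,0,0],"spin": 0},
], fingers=44, force=50)

```text
time_s: 25.3
eef_pos: [0.5431, 0.3112, 0.1819]
ee_rot: [0.001, 1.0, 0.001, 0.001]
ft_force: [-2.3, 0.1, 5.0]
opening: 0.0509
gripper_force: 50.9
```

Request:
servo_tool([
  {"delta_pos": [0,0,-30],"spin": 0},
  {"delta_pos": [0,0,-45],"spin": 0},
  {"delta_pos": [0,0,-13],"spin": 0},
  {"delta_pos": [0,0,0],"spin": 0},
  {"delta_pos": [0,0,0],"spin": 0},
])

```text
time_s: 25.92
eef_pos: [0.5425, 0.3107, 0.2662]
ee_rot: [0.001, 1.0, -0.001, -0.001]
ft_force: [1.0, 0.4, -1.5]
opening: 0.0512
gripper_force: 52.1
```

```bash
python3 plan.py .4225 .3135 .267 90
```

```text
t 25.93 pos [0.5425 0.3107 0.2662] phi 89.86 open 0.0512 F [ 1.   0.4 -1.5] grip 52.1 q [ 0.84  0.13 -0.07 -0.   -1.37 -2.41] tips 0.1734
{"delta_pos":[40.0,0.8,-0.3],"spin":-0.001}
{"delta_pos":[40.0,0.9,-0.3],"spin":-0.001}
{"delta_pos":[40.0,0.9,-0.3],"spin":-0.001}
```

Request:
servo_tool([
  {"delta_pos": [40,1,0],"spin": 0},
  {"delta_pos": [40,1,0],"spin": 0},
  {"delta_pos": [39,1,0],"spin": 0},
  {"delta_pos": [0,0,0],"spin": 0},
  {"delta_pos": [0,0,0],"spin": 0},
  {"delta_pos": [0,0,0],"spin": 0},
])

```text
time_s: 26.68
eef_pos: [0.4244, 0.314, 0.2675]
ee_rot: [0.002, 1.0, -0.0, -0.0]
ft_force: [0.4, 0.4, -0.8]
opening: 0.0511
gripper_force: 52.1
```

```bash
python3 - <<'E'
from h import *
c=shot('scene','s6.png'); t=shot('top','t6.png'); z=telemetry.get_obs()['eef_pos'][2]-.1819+.003
u,v=proj(c,[.4233,.3135,.07])[0].astype(int); print(proj(c,[[.4229,.3135,.066],[.4229,.3135,z],[.4229,.3135,z+.014]]),u,v)
a=cv2.resize(cv2.imread('pics/s6.png')[v-30:v+30,u-30:u+30],(400,400),interpolation=cv2.INTER_CUBIC)
p,q=proj(t,[.4233,.3135,.07])[0].astype(int)
b=cv2.resize(cv2.imread('pics/t6.png')[q-30:q+30,p-30:p+30],(400,400),interpolation=cv2.INTER_CUBIC)
cv2.imwrite('pics/s6c.png',np.hstack([a,b]))
E
python3 plan.py .4236 .3135 .25 90 2
```

```text
[[365.50560177 248.45538068]
 [367.65175977 244.39663604]
 [369.01344848 241.82145435]] 365 247
t 26.77 pos [0.4244 0.314  0.2677] phi 89.82 open 0.0511 F [ 0.2 -0.  -0.6] grip 52.1 q [ 1.02 -0.13 -0.33 -0.   -1.37 -2.59] tips 0.1734
{"delta_pos":[0.4,-0.3,8.8],"spin":-0.002}
{"delta_pos":[0.4,-0.3,8.8],"spin":-0.002}
```

View pics/s6c.png

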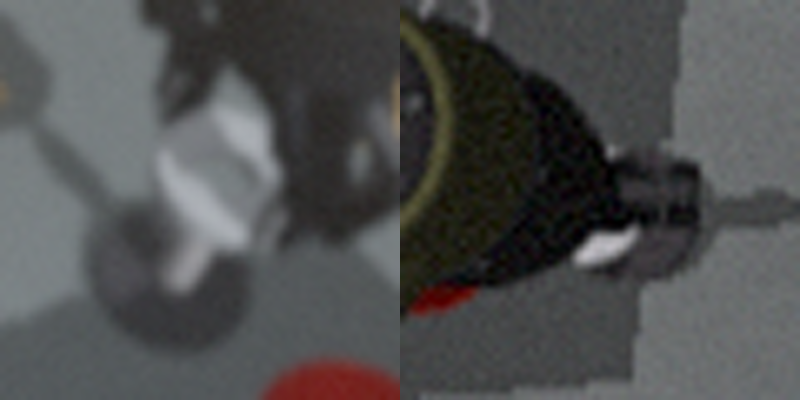

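The held ring is level above the post in the scene view (crop 215,180), with the post rising into its middle. I'll lower it and watch the force.

Request:
servo_tool([
  {"delta_pos": [1,-0.5,8],"spin": 0},
  {"delta_pos": [0,0,8],"spin": 0},
  {"delta_pos": [0,0,8],"spin": 0},
  {"delta_pos": [0,0,0],"spin": 0},
  {"delta_pos": [0,0,0],"spin": 0},
])

```text
time_s: 27.4
eef_pos: [0.4229, 0.3137, 0.2444]
ee_rot: [0.001, 1.0, 0.0, 0.0]
ft_force: [0.0, 0.7, 0.0]
opening: 0.0513
gripper_force: 52.1
```

Request:
servo_tool([
  {"delta_pos": [0,0,6],"spin": 0},
  {"delta_pos": [0,0,6],"spin": 0},
  {"delta_pos": [0,0,6],"spin": 0},
  {"delta_pos": [0,0,0],"spin": 0},
])

```text
time_s: 27.9
eef_pos: [0.4227, 0.3135, 0.2254]
ee_rot: [0.001, 1.0, -0.0, -0.0]
ft_force: [1.2, -0.6, -0.1]
opening: 0.051
gripper_force: 52.1
```

Request:
servo_tool([
  {"delta_pos": [0,0,12],"spin": 0},
  {"delta_pos": [0,0,12],"spin": 0},
  {"delta_pos": [0,0,6],"spin": 0},
  {"delta_pos": [0,0,3],"spin": 0},
  {"delta_pos": [0,0,0],"spin": 0},
])

```text
time_s: 28.52
eef_pos: [0.4229, 0.3137, 0.1931]
ee_rot: [0.001, 1.0, -0.0, -0.0]
ft_force: [-1.0, 0.6, -0.3]
opening: 0.0511
gripper_force: 52.1
```

Request:
servo_tool([
  {"delta_pos": [0,0,0],"spin": 0},
  {"delta_pos": [0,0,0],"spin": 0},
  {"delta_pos": [0,0,0],"spin": 0},
  {"delta_pos": [0,0,-30],"spin": 0},
  {"delta_pos": [0,0,-40],"spin": 0},
  {"delta_pos": [0,0,-10],"spin": 0},
  {"delta_pos": [0,0,0],"spin": 0},
], fingers=66)

```text
time_s: 29.4
eef_pos: [0.4228, 0.3137, 0.2737]
ee_rot: [0.001, 1.0, 0.001, 0.0]
ft_force: [0.2, -0.4, -0.3]
opening: 0.066
gripper_force: 0.0
```

```bash
python3 plan.py .630 .325 .26 90
```

```text
t 29.4 pos [0.4228 0.3137 0.2737] phi 89.87 open 0.066 F [ 0.2 -0.4 -0.3] grip 0.0 q [ 1.02 -0.13 -0.32 -0.   -1.38 -2.59] tips 0.1734
{"delta_pos":[-51.8,2.9,3.4],"spin":-0.001}
{"delta_pos":[-51.8,2.9,3.4],"spin":-0.001}
{"delta_pos":[-51.8,2.9,3.4],"spin":-0.001}
{"delta_pos":[-51.8,2.8,3.4],"spin":-0.001}
```

Request:
servo_tool([
  {"delta_pos": [-52,3,3],"spin": 0},
  {"delta_pos": [-52,3,3],"spin": 0},
  {"delta_pos": [-52,3,3],"spin": 0},
  {"delta_pos": [-51,2.5,3],"spin": 0},
  {"delta_pos": [0,0,0],"spin": 0},
  {"delta_pos": [0,0,0],"spin": 0},
  {"delta_pos": [0,0,0],"spin": 0},
], fingers=64)

```text
time_s: 30.28
eef_pos: [0.629, 0.3249, 0.2619]
ee_rot: [0.001, 1.0, 0.0, 0.0]
ft_force: [-0.3, -1.0, 0.2]
opening: 0.064
gripper_force: 0.0
```

```bash
python3 plan.py .630 .325 .181 90 4
python3 - <<'E'
from meas import *
c=shot('scene'); s=masks(c); u,v=proj(c,[.4229,.3135,.02])[0].astype(int)
m=s['light'].copy(); q=np.zeros_like(m); q[v-15:v+15,u-15:u+15]=1
for st,ce,mm in comps(m&q,5): print(st,ray(c,ce,.025),rect(c,mm,.025))
E
```

```text
t 30.27 pos [0.629  0.3249 0.2619] phi 89.92 open 0.064 F [-0.3 -1.   0.2] grip 0.0 q [ 0.76  0.35  0.18 -0.   -1.4  -2.33] tips 0.1734
{"delta_pos":[-0.3,0.0,20.2],"spin":-0.000}
{"delta_pos":[-0.3,0.0,20.2],"spin":-0.000}
{"delta_pos":[-0.3,0.0,20.2],"spin":-0.000}
{"delta_pos":[-0.3,0.0,20.2],"spin":-0.000}
[352 246  21  19 256] [[0.42153841 0.31430386 0.025     ]] (array([420.4, 313.5]), array([59.3, 48. ]), 4.8)
```

Request:
servo_tool([
  {"delta_pos": [-1,0,20],"spin": 0},
  {"delta_pos": [0,0,20],"spin": 0},
  {"delta_pos": [0,0,20],"spin": 0},
  {"delta_pos": [0,0,20],"spin": 0},
  {"delta_pos": [0,0,2],"spin": 0},
  {"delta_pos": [0,0,0],"spin": 0},
  {"delta_pos": [0,0,0],"spin": 0},
])

```text
time_s: 31.2
eef_pos: [0.6312, 0.3249, 0.1805]
ee_rot: [0.001, 1.0, 0.001, 0.001]
ft_force: [1.0, -0.3, -0.2]
opening: 0.0643
gripper_force: 0.0
```

Request:
servo_tool([
  {"delta_pos": [0,0,0],"spin": 0},
  {"delta_pos": [0,0,0],"spin": 0},
  {"delta_pos": [0,0,0],"spin": 0},
  {"delta_pos": [0,0,0],"spin": 0},
], fingers=34, force=50)

```text
time_s: 31.7
eef_pos: [0.6312, 0.3249, 0.1807]
ee_rot: [0.001, 1.0, 0.001, 0.001]
ft_force: [-0.6, 0.4, 6.6]
opening: 0.0416
gripper_force: 50.4
```

Request:
servo_tool([
  {"delta_pos": [0,0,-30],"spin": 0},
  {"delta_pos": [0,0,-45],"spin": 0},
  {"delta_pos": [0,0,-15],"spin": 0},
  {"delta_pos": [0,0,0],"spin": 0},
  {"delta_pos": [0,0,0],"spin": 0},
])

```text
time_s: 32.33
eef_pos: [0.6304, 0.3246, 0.2667]
ee_rot: [0.001, 1.0, -0.001, -0.002]
ft_force: [-1.2, 0.2, -0.7]
opening: 0.0413
gripper_force: 50.6
```

```bash
python3 plan.py .4229 .3137 .272 90
```

```text
t 32.33 pos [0.6304 0.3246 0.2667] phi 89.86 open 0.0413 F [-1.2  0.2 -0.7] grip 50.6 q [ 0.76  0.35  0.19 -0.   -1.41 -2.33] tips 0.1734
{"delta_pos":[51.9,-2.8,-1.3],"spin":-0.001}
{"delta_pos":[51.9,-2.8,-1.3],"spin":-0.001}
{"delta_pos":[51.9,-2.8,-1.3],"spin":-0.001}
{"delta_pos":[51.9,-2.7,-1.3],"spin":-0.001}
```

Request:
servo_tool([
  {"delta_pos": [52,-3,-1],"spin": 0},
  {"delta_pos": [52,-3,-1],"spin": 0},
  {"delta_pos": [52,-2.5,-1],"spin": 0},
  {"delta_pos": [50.5,-2.5,-1],"spin": 0},
  {"delta_pos": [0,0,0],"spin": 0},
  {"delta_pos": [0,0,0],"spin": 0},
  {"delta_pos": [0,0,0],"spin": 0},
])

```text
time_s: 33.2
eef_pos: [0.425, 0.3141, 0.2724]
ee_rot: [0.002, 1.0, -0.001, -0.0]
ft_force: [-0.4, -0.8, -0.4]
opening: 0.0413
gripper_force: 50.7
```

```bash
python3 plan.py .4237 .3137 .248 90 2
```

```text
t 33.2 pos [0.425  0.3141 0.2724] phi 89.82 open 0.0413 F [-0.4 -0.8 -0.4] grip 50.7 q [ 1.02 -0.13 -0.32 -0.   -1.38 -2.59] tips 0.1734
{"delta_pos":[0.7,-0.2,12.2],"spin":-0.002}
{"delta_pos":[0.7,-0.2,12.2],"spin":-0.002}
```

Request:
servo_tool([
  {"delta_pos": [1,-0.5,12],"spin": 0},
  {"delta_pos": [0,0,12],"spin": 0},
  {"delta_pos": [0,0,8],"spin": 0},
  {"delta_pos": [0,0,6],"spin": 0},
  {"delta_pos": [0,0,6],"spin": 0},
  {"delta_pos": [0,0,0],"spin": 0},
])

```text
time_s: 33.95
eef_pos: [0.4232, 0.3136, 0.2288]
ee_rot: [0.001, 1.0, -0.0, -0.0]
ft_force: [0.7, -0.2, -0.8]
opening: 0.0414
gripper_force: 50.7
```

Threaded without contact. I'll continue down to about 2 mm above its seat and release.

Request:
servo_tool([
  {"delta_pos": [0,0,10],"spin": 0},
  {"delta_pos": [0,0,10],"spin": 0},
  {"delta_pos": [0,0,4],"spin": 0},
  {"delta_pos": [0,0,0],"spin": 0},
  {"delta_pos": [0,0,0],"spin": 0},
])

```text
time_s: 34.58
eef_pos: [0.4234, 0.3138, 0.2055]
ee_rot: [0.001, 1.0, 0.0, 0.0]
ft_force: [0.0, -0.7, -0.5]
opening: 0.0413
gripper_force: 50.7
```

Request:
servo_tool([
  {"delta_pos": [0,0,0],"spin": 0},
  {"delta_pos": [0,0,0],"spin": 0},
  {"delta_pos": [0,0,0],"spin": 0},
  {"delta_pos": [0,0,-30],"spin": 0},
  {"delta_pos": [0,0,-40],"spin": 0},
  {"delta_pos": [0,0,0],"spin": 0},
  {"delta_pos": [0,0,0],"spin": 0},
], fingers=58)

```text
time_s: 35.45
eef_pos: [0.4232, 0.3136, 0.2749]
ee_rot: [0.001, 1.0, 0.0, -0.0]
ft_force: [-0.4, -0.3, -0.5]
opening: 0.0581
gripper_force: 0.0
```

```bash
python3 plan.py .5178 .4038 .262 90
```

```text
t 35.45 pos [0.4232 0.3136 0.2749] phi 89.87 open 0.0581 F [-0.4 -0.3 -0.5] grip 0.0 q [ 1.02 -0.13 -0.32 -0.   -1.38 -2.59] tips 0.1734
{"delta_pos":[-31.5,30.1,4.3],"spin":-0.001}
{"delta_pos":[-31.5,30.1,4.3],"spin":-0.001}
{"delta_pos":[-31.5,30.1,4.3],"spin":-0.001}
```

Request:
servo_tool([
  {"delta_pos": [-31.5,30,4],"spin": 0},
  {"delta_pos": [-31.5,30,4],"spin": 0},
  {"delta_pos": [-31.5,30,4],"spin": 0},
  {"delta_pos": [0,0,0],"spin": 0},
  {"delta_pos": [0,0,0],"spin": 0},
  {"delta_pos": [0,0,0],"spin": 0},
], fingers=56)

```text
time_s: 36.2
eef_pos: [0.5176, 0.403, 0.2638]
ee_rot: [0.001, 1.0, 0.0, 0.0]
ft_force: [-0.2, -0.8, 0.4]
opening: 0.056
gripper_force: 0.0
```

```bash
python3 plan.py .5178 .4038 .181 90 4
```

```text
t 36.2 pos [0.5176 0.403  0.2638] phi 89.88 open 0.056 F [-0.2 -0.8  0.4] grip 0.0 q [ 0.97  0.21  0.02 -0.   -1.37 -2.54] tips 0.1734
{"delta_pos":[-0.1,0.2,20.7],"spin":-0.001}
{"delta_pos":[-0.1,0.2,20.7],"spin":-0.001}
{"delta_pos":[-0.1,0.2,20.7],"spin":-0.001}
{"delta_pos":[-0.1,0.2,20.7],"spin":-0.001}
```

Request:
servo_tool([
  {"delta_pos": [0,0.5,20],"spin": 0},
  {"delta_pos": [0,0,20],"spin": 0},
  {"delta_pos": [0,0,20],"spin": 0},
  {"delta_pos": [0,0,20],"spin": 0},
  {"delta_pos": [0,0,2],"spin": 0},
  {"delta_pos": [0,0,0],"spin": 0},
  {"delta_pos": [0,0,0],"spin": 0},
])

```text
time_s: 37.08
eef_pos: [0.5183, 0.4043, 0.1824]
ee_rot: [0.001, 1.0, 0.001, 0.001]
ft_force: [0.2, -0.0, -0.3]
opening: 0.0561
gripper_force: 0.0
```

Request:
servo_tool([
  {"delta_pos": [0,0,0],"spin": 0},
  {"delta_pos": [0,0,0],"spin": 0},
  {"delta_pos": [0,0,0],"spin": 0},
  {"delta_pos": [0,0,0],"spin": 0},
], fingers=26, force=50)

```text
time_s: 37.58
eef_pos: [0.5182, 0.4042, 0.1823]
ee_rot: [0.001, 1.0, 0.001, 0.001]
ft_force: [-1.7, -0.5, 5.7]
opening: 0.0327
gripper_force: 50.2
```

Request:
servo_tool([
  {"delta_pos": [0,0,-30],"spin": 0},
  {"delta_pos": [0,0,-45],"spin": 0},
  {"delta_pos": [0,0,-15],"spin": 0},
  {"delta_pos": [0,0,0],"spin": 0},
  {"delta_pos": [0,0,0],"spin": 0},
])

```text
time_s: 38.2
eef_pos: [0.5177, 0.4037, 0.2688]
ee_rot: [0.001, 1.0, -0.001, -0.001]
ft_force: [0.9, -0.1, -0.2]
opening: 0.0324
gripper_force: 49.8
```

```bash
python3 plan.py .4235 .3137 .272 90
```

```text
t 38.2 pos [0.5177 0.4037 0.2688] phi 89.86 open 0.0324 F [ 0.9 -0.1 -0.2] grip 49.8 q [ 0.97  0.21  0.03 -0.   -1.39 -2.54] tips 0.1734
{"delta_pos":[31.3,-30.1,-1.1],"spin":-0.001}
{"delta_pos":[31.3,-30.0,-1.1],"spin":-0.001}
{"delta_pos":[31.4,-30.0,-1.1],"spin":-0.001}
```

Request:
servo_tool([
  {"delta_pos": [31.5,-30,-1],"spin": 0},
  {"delta_pos": [31.5,-30,-1],"spin": 0},
  {"delta_pos": [31.5,-30,-1],"spin": 0},
  {"delta_pos": [0,0,0],"spin": 0},
  {"delta_pos": [0,0,0],"spin": 0},
  {"delta_pos": [0,0,0],"spin": 0},
])

```text
time_s: 38.95
eef_pos: [0.4237, 0.3146, 0.2734]
ee_rot: [0.001, 1.0, -0.001, -0.0]
ft_force: [1.0, 0.4, -0.5]
opening: 0.0326
gripper_force: 49.8
```

```bash
python3 plan.py .4234 .3137 .248 90 2
```

```text
t 38.95 pos [0.4237 0.3146 0.2734] phi 89.87 open 0.0326 F [ 1.   0.4 -0.5] grip 49.8 q [ 1.02 -0.13 -0.32 -0.   -1.38 -2.59] tips 0.1734
{"delta_pos":[0.1,-0.4,12.7],"spin":-0.001}
{"delta_pos":[0.1,-0.4,12.7],"spin":-0.001}
```

Request:
servo_tool([
  {"delta_pos": [0,-1,12],"spin": 0},
  {"delta_pos": [0,0,12],"spin": 0},
  {"delta_pos": [0,0,8],"spin": 0},
  {"delta_pos": [0,0,6],"spin": 0},
  {"delta_pos": [0,0,6],"spin": 0},
  {"delta_pos": [0,0,0],"spin": 0},
  {"delta_pos": [0,0,0],"spin": 0},
])

```text
time_s: 39.83
eef_pos: [0.4234, 0.3132, 0.2306]
ee_rot: [0.001, 1.0, 0.0, 0.0]
ft_force: [0.3, 0.5, 0.5]
opening: 0.0327
gripper_force: 49.8
```

Request:
servo_tool([
  {"delta_pos": [0,0,6],"spin": 0},
  {"delta_pos": [0,0,2.5],"spin": 0},
  {"delta_pos": [0,0,0],"spin": 0},
  {"delta_pos": [0,0,0],"spin": 0},
])

```text
time_s: 40.33
eef_pos: [0.4233, 0.3132, 0.2218]
ee_rot: [0.001, 1.0, 0.0, 0.0]
ft_force: [-0.4, 0.7, -0.1]
opening: 0.0327
gripper_force: 49.8
```

Release, retreat and move aside for a final look.

Request:
servo_tool([
  {"delta_pos": [0,0,0],"spin": 0},
  {"delta_pos": [0,0,0],"spin": 0},
  {"delta_pos": [0,0,0],"spin": 0},
  {"delta_pos": [0,0,-30],"spin": 0},
  {"delta_pos": [0,0,-50],"spin": 0},
  {"delta_pos": [0,0,-30],"spin": 0},
], fingers=50)

```text
time_s: 41.08
eef_pos: [0.4235, 0.3132, 0.3346]
ee_rot: [0.001, 1.0, 0.001, 0.001]
ft_force: [1.2, 0.7, 0.4]
opening: 0.0499
gripper_force: 0.0
```

Request:
servo_tool([
  {"delta_pos": [0,-55,0],"spin": 0},
  {"delta_pos": [0,-55,0],"spin": 0},
  {"delta_pos": [0,-55,0],"spin": 0},
  {"delta_pos": [0,-55,0],"spin": 0},
  {"delta_pos": [0,-55,0],"spin": 0},
  {"delta_pos": [0,-55,0],"spin": 0},
  {"delta_pos": [0,-55,0],"spin": 0},
  {"delta_pos": [0,-55,0],"spin": 0},
])

```text
time_s: 42.08
eef_pos: [0.4219, -0.1286, 0.3321]
ee_rot: [0.001, 1.0, 0.0, 0.001]
ft_force: [0.7, 0.2, 0.2]
opening: 0.0501
gripper_force: 0.0
```

```bash
python3 - <<'E'
from h import *
c=shot('top','tf.png');s=shot('scene','sf.png')
a=cv2.resize(cv2.imread('pics/tf.png')[170:270,125:275],(450,300),interpolation=cv2.INTER_CUBIC)
u,v=proj(s,[.4229,.3135,.03])[0].astype(int)
b=cv2.resize(cv2.imread('pics/sf.png')[v-22:v+22,u-25:u+25],(340,300),interpolation=cv2.INTER_CUBIC)
cv2.imwrite('pics/f.png',np.hstack([a,b]))
E
```

```text
(no output)
```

View pics/f.png

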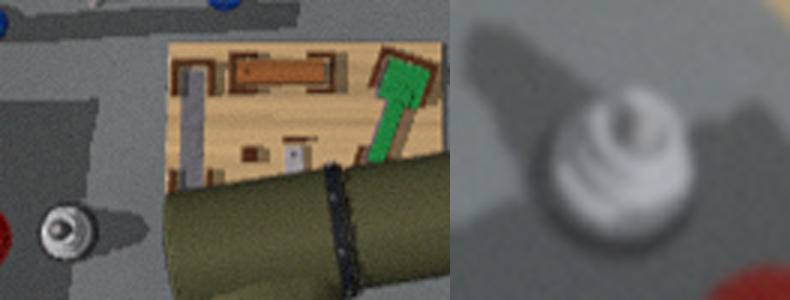

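The three rings are stacked on the post as a stepped cone (right crop 620,165). The caul and spreader are home, and the arm hides part of the bracket, so I'll check that numerically from the scene camera.

```bash
python3 - <<'E'
from meas import *
c=shot('scene')
for f in('h3scene','sf'):
    d=dict(c,frame=cv2.cvtColor(cv2.imread(f'pics/{f}.png'),cv2.COLOR_BGR2RGB)); m=masks(d)['light']; u,v=proj(c,[.4844,.097,.016])[0].astype(int); q=np.zeros_like(m); q[v-22:v+22,u-25:u+25]=1; m&=q
    print(f,m.sum(),rect(c,m,.014),ray(c,np.argwhere(m)[:,::-1].mean(0),.014))
E
```

```text
h3scene 276 (array([474.3, 103.9]), array([ 83.8, 157.5]), 0.4) [[0.47058915 0.08973821 0.014     ]]
sf 233 (array([452.9, 105.4]), array([ 96.5, 122.2]), 24.9) [[0.47353325 0.0873679  0.014     ]]
```

Request:
servo_tool([
  {"delta_pos": [0,-50,-5],"spin": 0},
  {"delta_pos": [0,-50,-5],"spin": 0},
  {"delta_pos": [0,-50,-5],"spin": 0},
  {"delta_pos": [0,-50,-5],"spin": 0},
  {"delta_pos": [0,0,0],"spin": 0},
  {"delta_pos": [0,0,0],"spin": 0},
  {"delta_pos": [0,0,0],"spin": 0},
])

```text
time_s: 43.1
eef_pos: [0.4223, -0.3256, 0.3518]
ee_rot: [0.0, 1.0, 0.0, 0.0]
ft_force: [-0.6, -0.4, 0.1]
opening: 0.0499
gripper_force: 0.0
```

```bash
python3 - <<'E'
from meas import *
c=shot('top','tg.png')
for f in('t3','t5','tg'):
    d=dict(c,frame=cv2.cvtColor(cv2.imread(f'pics/{f}.png'),cv2.COLOR_BGR2RGB)); m=masks(d)
    for k,p,z in(('light',(.4844,.097,.012),.012),('green',(.5533,-.0282,.014),.013)):
        mm=m[k].copy(); u,v=proj(c,p)[0].astype(int); q=np.zeros_like(mm); q[v-22:v+22,u-16:u+16]=1; mm=max(comps(mm&q,5),key=lambda t:t[0][4],default=None)
        if mm: print(f,k,mm[0][4],rect(c,mm[2],z))
a=c['frame'].astype(int); b=cv2.cvtColor(cv2.imread('pics/t3.png'),cv2.COLOR_BGR2RGB).astype(int)
u,v=proj(c,[.597,.089,.02])[0].astype(int); print('caul diff',np.abs(a-b)[v-8:v+8,u-20:u+20].mean())
print(telemetry.get_obs()['ft_force'])
E
```

```text
t3 light 191 (array([483.6,  98.3]), array([61.4, 64.5]), 0.4)
t5 light 190 (array([482.1,  98.5]), array([64.3, 64.4]), 1.0)
t5 green 269 (array([553.4, -34.2]), array([ 43.5, 112.1]), 72.2)
tg light 187 (array([482.1,  96.9]), array([64.3, 61.2]), 1.0)
tg green 268 (array([553.3, -31.8]), array([ 44. , 110.6]), 69.8)
caul diff 3.668229166666667
[-0.11956245  0.03459531 -0.73436938]
```

```bash
python3 -c "
from rig import order; print(order.finish_job())"
```

```text
the job is handed in; nothing more can be done
None
```

I handed the job in at about 43 s, without seeing a verdict: the plunger got two full strokes, the short caul, bracket and spreader are in their pockets (the long caul was missing today), and all three rings are home on the post, large to small.

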